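# Copy the field-corner angle to the robot car's bumper with a bevel gauge

### The arm

A 6-joint arm with a two-finger parallel gripper is mounted at the origin on the work surface. World frame = base frame: x ahead of the robot, y to its left, z up, the work surface at z = 0. Lengths are in m, angles in rad, forces in N, time in s.
With the tool pointing down it reaches from about 0.425 to 0.95 m from the base axis. Payload 3.5 kg.
Tool frame: the origin (TCP) lies midway between the tips of the shut fingers; the grasp point (between the pads) lies 19 mm behind it; y points along the fingers, x is the direction in which the jaws open and shut, and the axes are right-handed (so a half turn about y gives the same grasp; the last joint's range is limited). The gripper opens to 85 mm and grips with 20 to 120 N. Pads are 22 mm wide; open, the fingers measure 114 mm over their backs; the gripper's body (76 mm by 85 mm) begins 54 mm behind the grasp point. The pads swing forward as they close: fully open they stand 13 mm farther back than shut.
Start: joints at [-1.384, 0.286, 1.577, -0, 1.279, -0.15], TCP at [0.223, -0.637, 0.231] pointing down, gripper open.
Joint ranges: [-2.77, 2.77], [-0.9, 2.22], [0.21, 2.48], [-1.53, 4.67], [0.24, 2.81], [-2.84, 2.84]. Speed limits (rad/s): [2.79, 2.79, 3.14, 3.14, 3.14, 3.14].

### API

Orientations are given as a unit quaternion [x, y, z, w].
In Python, from plant import ctrl, viewer gives the robot as it stands.
- The arm moves only by the tool step_arm, never from a script. Its argument "rows" is a list of rows, each a list of 3 entries, a list of its own where there are three numbers: the turn, a rotation vector about the tool's x, y, z in degrees, then the shift along the tool's x, y, z in mm, then the closure, from 0 (fully open) to 1 (shut). A call has 1 to 10 rows; each row is the pose to reach, as a shift and turn from the pose commanded when the call began, along the tool's axes at that moment; what a row does not reach only later rows make up. A row lasts 1/12 s, in which the tool goes at most 41.7 mm and 7.16 degrees, less where a joint would pass 70% of its speed; a pose out of reach is approached as far as the arm can. A call with a gripper value outside its range is refused whole. The fingers move at their own pace and stop on an object; "newtons" is the grip in N (left out, the last holds). Time passes only in rows, so rows that repeat a pose let the fingers close. It gives the time, the measured TCP pose, the force and the opening at its end, in the units of the state.
- ctrl.get_state(): the state, without advancing time (a new reading comes with each control period).
- viewer.read_camera(name): name is "side" or "top" or "wrist"; returns (picture, depth): 480x640x3 uint8, red, green, blue; 480x640 float32, m along the optical axis (not along the pixel's ray), 0 where there is no reading.
- viewer.calibration(name): a dict with "K" (3x3 intrinsics, pixels), "D" ([k1, k2, p1, p2, k3] as OpenCV has them; the pictures are not rectified), "R" (3x3) and "t" (3): a world point X has camera coordinates R X + t. Camera axes: x right, y down, z forward; pixel columns grow to the right and rows downward; lengths in m; the calibration is good to about 2 mm. A picture is of the moment at which its call begins: read the wrist's pose just before it. calibration takes no time and is no camera call; for the wrist camera it gives the pose at the moment of the call.
- ctrl.sign_off(): hands the job in, once; it reports no verdict.
The state is a dict: "time": time; "qpos": joint angles; "dq": joint speeds; "joint_efforts": joint torques, N m; "eef_pos": TCP position; "tcp_rot": TCP orientation; "contact_force": force on the tool from outside, world axes, zero at the start; "wrist_torque": the same for the moment, N m; "opening": opening from 0.0 (shut) to 1.0 (fully open).
Only numpy, scipy, OpenCV 4.12 (cv2) and the standard library are available. Lean on these libraries where they do the work, as an engineer would, in place of code of your own. Each camera call takes 0.05 s, during which the arm holds its last target.

### The job

Set the bevel gauge gently against the sample field corner, its aluminium stock flat on the white front wall and its blue blade flat on the green face, and push the red button firmly all the way down to lock it there. Then carry the locked gauge to the robot car, lay the stock flat on the car's side skirt and slide it gently home until the blade has swung the orange bumper in to the same angle and stops flat against it. Move the bumper only with the gauge, leave the gauge lying there, and do not disturb the other things.

Things in the scene. Friction and masses are not known exactly. Their poses are not given: they have to be found in the camera images.
- corner: FIXED sample field corner on the table. Origin: bottom of its corner line; x into the sample, y along the front wall, z up. Front wall (white, 20 mm high): flat vertical face in the plane x = 0 from y = 18 to 125 mm, approached from the -x side. Sample and car have the same yaw; either may be the left one.
- slant: Sample's rigid slanted wall, 20 mm high; origin = the corner's; x along the wall, 2 to 24 deg from the corner's x towards its -y (walls enclose 92 to 114 deg). Working face: green strip on its -y side, parallel to x, from 7 to 92 mm along it, packed out 0 to 12 mm towards -y from the origin (varies, NOT measured: find by touch where the blade comes to rest).
- pivot (a point): Pivot line of the gauge's blade, at x = 20, y = 0 mm in the gauge's axes, 10 mm above its underside.
- blade: Gauge's blue blade, 14 thick, 20 mm high, x = -16 to 72 mm; origin on the pivot, x along the blade; working face y = +7 mm. Turns at 0.02 Nm until locked; encloses 73 to 83 deg with the stock at first. Slid along the stock's +y, stock on the front wall, the slanted wall pushes the blade open until it lies flat and the gauge stops firmly (hold the stock on the wall meanwhile).
- gauge: Stock of the bevel gauge (0.44 to 0.59 kg, lying on the table); aluminium bar x = -30 to 0, y = 0 to 115, z = 0 to 20 mm; origin at the end of its working face (the plane x = 0, facing +x), at the underside. Blue hub disc round the pivot, 70 mm across, 24 to 30 mm up, passes over the 20 mm high walls. Never press it on sample or car with more than 15 N.
- grip_centre (a point): Centre of the gauge's black grip block: 22 mm along gauge x, 24 mm along y, 46 mm high (27 to 73 mm above the table, this point 50 mm). Unloaded it is at x = -15, y = 50 mm in the gauge's axes. Rubber-mounted: gives sideways 1 mm per 2.5 N, up to 6 mm each way, and turns 0.1 rad per 0.8 Nm; stiff vertically.
- lock_top (a point): Top of the red lock button, 18 mm across, at x = -8, y = 11 mm in the gauge's axes; 62 mm above the table when up.
- lock (a joint): Lock button travel in m: 0 up (blade free), 0.010 fully down, its brake pad on the hub (blade locked); it stays down. It moves at 7 N and clamps as hard as it was pressed beyond that: press with about 15 N (up to 25 N does no harm).
- car: FIXED grey robot car, axes as the corner's. Side skirt (20 mm high): flat vertical face in the plane x = 0 from y = 16 to 123 mm, approached from the -x side. Deck behind it up to 26 mm high; wheels and controller up to 96 mm high, over 50 mm behind the skirt's face. The bumper's dark hinge post stands at x = 20, y = 0 mm.
- bumper: Car's orange bumper plate, 8 thick, 20 mm high; origin on the hinge post's axis, on the table; x along the plate, x = -14 to 72 mm; working face y = -8 mm, facing -y. Friction hinge (0.05 Nm); encloses 136 to 150 deg with the skirt at first. The plate reaches past its hinge both ways, so when a straight edge lies flat on it the edge stops firmly.
- tyre: loose black wheel, 52 mm across, 22 mm high; bystander
- beam_long: loose pale beam 104 mm; bystander
- beam_short: loose grey beam 56 mm; bystander
- motor: loose pale motor 75 x 34 x 34 mm; bystander
- driver: loose screwdriver; bystander
- hubcap: loose grey hub cap, 44 mm across; bystander
Things that resemble listed ones, but are neither listed nor needed, are in the scene too. What is shaped like the gauge but purple is not meant.

How it is judged:
By the outcome, as a careful person would: the job done as asked, in the order asked, and still so for the second after the job is handed in, with the robot touching nothing.
It also fails if it takes over 72 s, if anything falls off the work surface, if the arm or the gripper's body presses on something with over 40 N, if the wrist force passes 120 N, or if a joint passes its speed limit or range.

## Working session

There is one attempt and no reset: what is moved stays moved. The work goes in short steps, Python scripts to look and compute and a tool call to move; the robot and the scene stay as the last step left them, time stands still between calls to the robot, and variables do not carry over. Pictures are saved under pics/ and viewed, and the job is handed in when it is done.

Besides the shell and the picture viewer there is one more tool, called after ">>>" in YAML: its name, and indented under it one key for each argument. step_arm: Moves the arm, as the interface text tells. Its arguments: {"type":"object","properties":{"rows":{"type":"array"},"newtons":{"type":"number"}},"required":["rows"]}

```bash
ls; mkdir -p pics; python3 - <<'E'
from plant import ctrl, viewer
import cv2
print(ctrl.get_state())
for n in ("top","side","wrist"):
    p,d=viewer.read_camera(n); cv2.imwrite(f"pics/{n}0.png",p[:,:,::-1]); 
    import numpy as np; np.save(f"pics/{n}0_d.npy",d)
    c=viewer.calibration(n); print(n,c)
E
```

```text
pics
{'time': 0.0, 'qpos': array([-1.38400421e+00,  2.87177376e-01,  1.57821358e+00,  9.91294281e-06,
        1.27856348e+00, -1.50010883e-01]), 'dq': array([ 0.00140174,  0.00126346,  0.00238023,  0.00028301, -0.00286533,
       -0.00014601]), 'joint_efforts': array([ 1.62030715e-04, -4.05983162e+01, -2.92625785e+01, -1.35474706e-04,
        5.71826662e-03,  3.18746714e-06]), 'eef_pos': array([ 0.22296685, -0.63640837,  0.22991955]), 'tcp_rot': array([-0.57614742,  0.40972305, -0.4085253 ,  0.57731122]), 'contact_force': array([-0.43991626,  0.72024417, -0.60012673]), 'wrist_torque': array([-0.0437079 , -0.02090622,  0.03149257]), 'opening': 1.000697599586806}
top {'K': array([[527.88620542,   0.        , 325.24984811],
       [  0.        , 527.88620542, 233.61457377],
       [  0.        ,   0.        ,   1.        ]]), 'D': array([-0.08705022,  0.        ,  0.        ,  0.        ,  0.        ]), 'R': array([[-0.02716901, -0.9994549 ,  0.01875507],
       [-0.99086995,  0.02444762, -0.13258603],
       [ 0.13205524, -0.02218606, -0.99099404]]), 't': array([-0.01949493,  0.4528338
[... 208 characters left out ...]
  0.        ,  0.        ,  0.        ,  0.        ]), 'R': array([[-0.94850698, -0.31672962, -0.00410643],
       [-0.17197619,  0.52581569, -0.83303184],
       [ 0.26600508, -0.78943031, -0.5532098 ]]), 't': array([0.41410389, 0.13380151, 0.80337329])}
wrist {'K': array([[391.92240607,   0.        , 317.03751247],
       [  0.        , 391.92240607, 243.73633645],
       [  0.        ,   0.        ,   1.        ]]), 'D': array([0.01540892, 0.        , 0.        , 0.        , 0.        ]), 'R': array([[ 0.33022799, -0.94390056, -0.00109989],
       [-0.89252358, -0.3126323 ,  0.32505801],
       [-0.3071663 , -0.10636158, -0.94569344]]), 't': array([-0.67501265, -0.04189444,  0.38144075])}
```

View pics/top0.png

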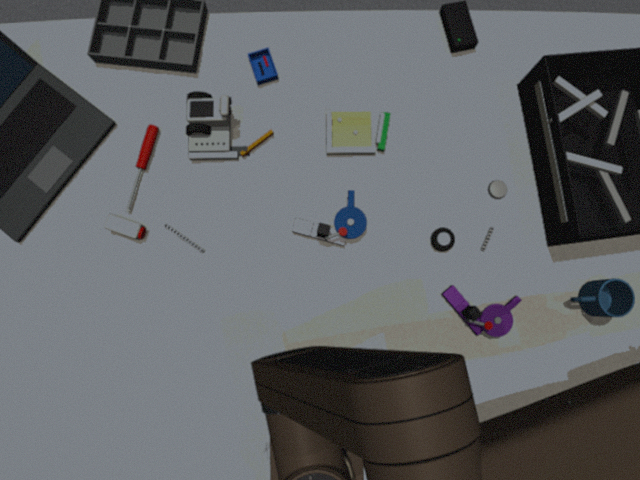

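View pics/side0.png

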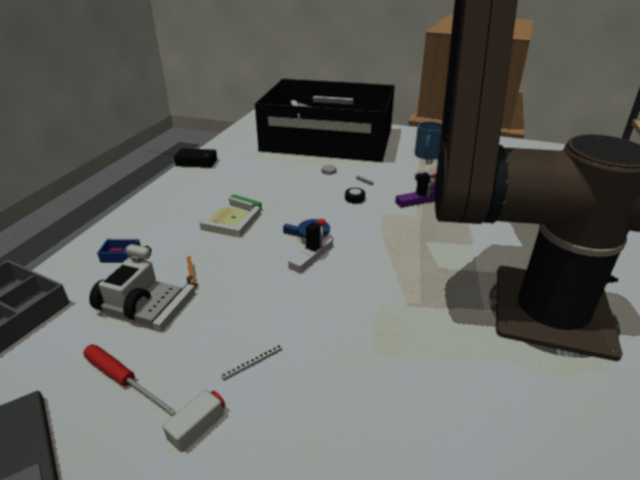

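View pics/wrist0.png

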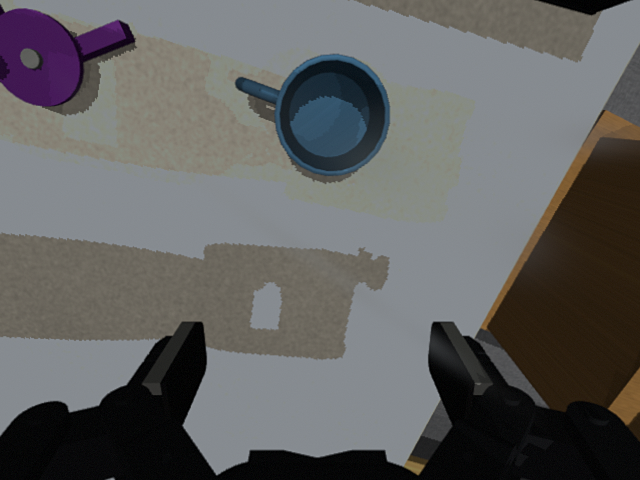

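```bash
cat > h.py <<'E'
import numpy as np, cv2
from plant import ctrl, viewer
from scipy.spatial.transform import Rotation as Ro
def ray(px,c,z):
    px=np.array(px,float).reshape(-1,1,2)
    u=cv2.undistortPoints(px,c["K"],c["D"]).reshape(-1,2)
    d=np.c_[u,np.ones(len(u))]@c["R"]; o=-c["R"].T@c["t"]
    s=(np.asarray(z)-o[2])/d[:,2]
    return o+d*s[:,None]
def proj(X,c):
    X=np.array(X,float).reshape(-1,3)
    r,_=cv2.Rodrigues(c["R"])
    return cv2.projectPoints(X,r,c["t"],c["K"],c["D"])[0].reshape(-1,2)
def snap(n,tag):
    c=viewer.calibration(n); p,d=viewer.read_camera(n)
    cv2.imwrite(f"pics/{tag}.png",p[:,:,::-1]); np.savez(f"pics/{tag}.npz",p=p,d=d,**c)
    return p,d,c
def load(tag):
    z=np.load(f"pics/{tag}.npz"); return z["p"],z["d"],{k:z[k] for k in("K","D","R","t")}
def totool(dworld):
    s=ctrl.get_state(); return Ro.from_quat(s["tcp_rot"]).inv().apply(dworld)
E
python3 - <<'E'
from h import *
c=viewer.calibration("top")
for nm,px,z in [("hub",(351,222),.03),("button",(343,231),.062),("grip",(324,231),.073),("stockL",(293,226),.02),("corner",(376,155),.02),("frontL",(326,155),.02),("carhinge",(241,153),.02),("carL",(188,158),.02),("bumper end",(272,133),.02)]:
    print(nm,ray([px],c,z)[0].round(4))
s=ctrl.get_state(); print(Ro.from_quat(s["tcp_rot"]).as_matrix().round(3))
# wrist cam in tool
w=viewer.calibration("wrist"); R=Ro.from_quat(s["tcp_rot"]).as_matrix()
print("camR in tool",(w["R"]@R).round(3),"cam pos tool",R.T@(-w["R"].T@w["t"]-s["eef_pos"]))
p=cv2.imread("pics/top0.png"); cv2.imwrite("pics/top0z.png",cv2.resize(p[70:260,180:400],None,fx=3.6,fy=3.1,interpolation=2))
E
```

```text
hub [ 0.4757 -0.0864  0.03  ]
button [ 0.4525 -0.067   0.062 ]
grip [ 0.4519 -0.0279  0.073 ]
stockL [0.4716 0.0367 0.02  ]
corner [ 0.6236 -0.1467  0.02  ]
frontL [ 0.6258 -0.0378  0.02  ]
carhinge [0.6347 0.1468 0.02  ]
carL [0.6267 0.2623 0.02  ]
bumper end [0.6783 0.0789 0.02  ]
[[ 0.33  -0.     0.944]
 [-0.944  0.002  0.33 ]
 [-0.002 -1.     0.   ]]
camR in tool [[ 1.    -0.001 -0.   ]
 [-0.    -0.325 -0.946]
 [ 0.001  0.946 -0.325]] cam pos tool [ 0.00069388 -0.14336935  0.08415187]
```

View pics/top0z.png

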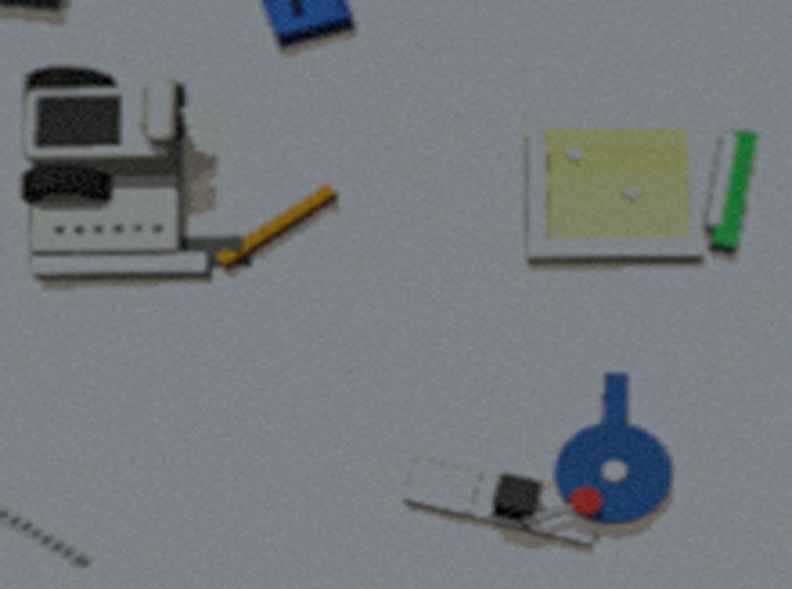

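```bash
python3 - <<'E'
from h import *
s=ctrl.get_state()
print(totool(np.array([.53,-.02,.28])-s["eef_pos"])*1000)
E
```

```text
[-480.55806036  -48.7701749   493.5356101 ]
```

>>> step_arm:
  rows:
    - [[0,-71,0],[-480,-50,494],0]
    - [[0,-71,0],[-480,-50,494],0]
    - [[0,-71,0],[-480,-50,494],0]
    - [[0,-71,0],[-480,-50,494],0]
    - [[0,-71,0],[-480,-50,494],0]
    - [[0,-71,0],[-480,-50,494],0]
    - [[0,-71,0],[-480,-50,494],0]
    - [[0,-71,0],[-480,-50,494],0]
    - [[0,-71,0],[-480,-50,494],0]
    - [[0,-71,0],[-480,-50,494],0]

```text
time: 0.98
eef_pos: [0.409, -0.2631, 0.2614]
tcp_rot: [-0.707, -0.004, 0.004, 0.707]
contact_force: [0.5, -0.3, 0.6]
opening: 1.002
```

```bash
python3 - <<'E'
from h import *
s=ctrl.get_state()
print(s["eef_pos"],Ro.from_quat(s["tcp_rot"]).as_matrix().round(3),s["qpos"])
print(totool(np.array([.53,-.02,.28])-s["eef_pos"])*1000)
E
```

```text
[ 0.40898527 -0.26314863  0.26144861] [[ 1.     0.    -0.011]
 [ 0.011  0.     1.   ]
 [ 0.    -1.     0.   ]] [-7.80795782e-01 -1.64103164e-01  1.99401188e+00  1.39518016e-04
  1.31167846e+00 -7.91590704e-01]
[123.62560165 -18.51707774 241.83424364]
```

>>> step_arm:
  rows:
    - [[0,0,0],[124,-18,242],0]
    - [[0,0,0],[124,-18,242],0]
    - [[0,0,0],[124,-18,242],0]
    - [[0,0,0],[124,-18,242],0]
    - [[0,0,0],[124,-18,242],0]
    - [[0,0,0],[124,-18,242],0]
    - [[0,0,0],[124,-18,242],0]
    - [[0,0,0],[124,-18,242],0]
    - [[0,0,0],[124,-18,242],0]

```text
time: 1.73
eef_pos: [0.5315, -0.0215, 0.2791]
tcp_rot: [0.707, 0.003, -0.003, -0.707]
contact_force: [0.1, 0.1, -0.2]
opening: 1.001
```

```bash
python3 - <<'E'
from h import *
s=ctrl.get_state()
print(s["eef_pos"],s["dq"],s["time"])
snap("wrist","w1"); snap("top","t1")
E
```

```text
[ 0.53145831 -0.02145548  0.27911633] [-0.04558593 -0.0111638   0.01638067 -0.00350979  0.00013325 -0.00421562] 1.7333
```

View pics/w1.png

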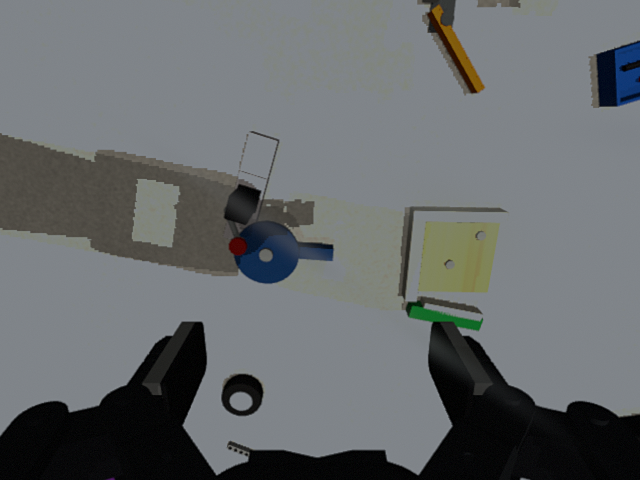

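```bash
python3 - <<'E'
from h import *
p,d,c=load("w1")
a=p[110:350,200:340,::-1]; b=p[180:350,380:520,::-1]
cv2.imwrite("pics/w1a.png",cv2.resize(a,None,fx=2.5*1.0,fy=2.5,interpolation=2))
cv2.imwrite("pics/w1b.png",cv2.resize(b,None,fx=4,fy=3.5,interpolation=2))
E
```

```text
(no output)
```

View pics/w1a.png

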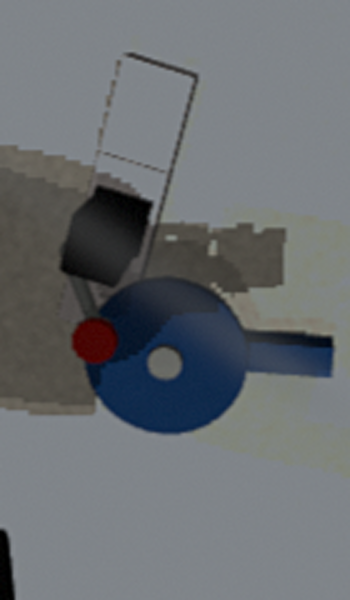

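View pics/w1b.png

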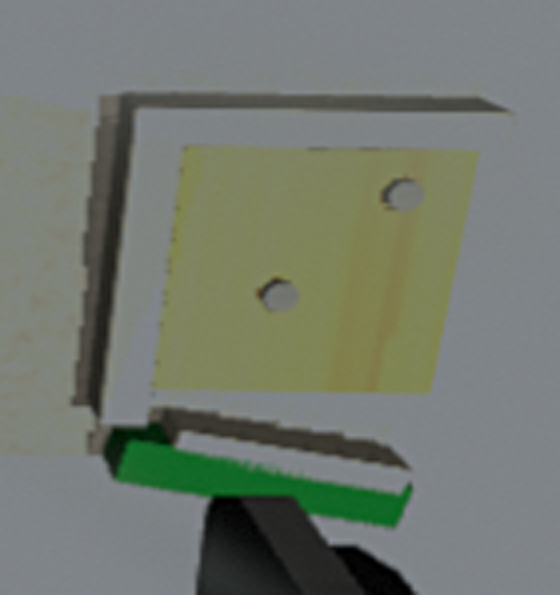

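```bash
python3 - <<'E'
from h import *
p,d,c=load("w1")
s=ctrl.get_state();print(s["eef_pos"])
def r(a,z): return ray([a],c,z)[0]
def ln(n,a,b,z):
    A=r(a,z);B=r(b,z);v=B-A;print(n,A.round(4),B.round(4),"len",np.hypot(*v[:2]).round(4),"yaw",np.degrees(np.arctan2(v[1],v[0])).round(2));return A,B
ln("stock front",(257.2,220),(278.8,140),.02)
ln("stock end",(249,131.5),(278.8,140),.02)
ln("wall",(405,301.4),(414.2,210.9),.02)
ln("green -y edge",(408.7,316.6),(478.8,330.6),.02)
# masks
P=p.astype(int);R,G,B=P[...,0],P[...,1],P[...,2]
m=((R>G+50)&(R>B+50)); m[:,340:]=0;m[:,:200]=0
ys,xs=np.nonzero(m[200:280]); print("button",r((xs.mean(),ys.mean()+200),.062),len(xs))
m=((B>R+30)&(B>G+15)); m[:,340:]=0; m[:200]=0;m[350:]=0;m[:,:200]=0
n,l,st,ce=cv2.connectedComponentsWithStats(m.astype(np.uint8)); k=1+st[1:,4].argmax();M=(l==k)
cn=max(cv2.findContours(M.astype(np.uint8),0,1)[0],key=len).reshape(-1,2)
W=ray(cn.astype(float),c,.03)
# hub circle fit using contour left portion
sel=cn[:,0]<297
x,y=W[sel,0],W[sel,1];A=np.c_[2*x,2*y,np.ones(len(x))];q=np.linalg.lstsq(A,x*x+y*y,rcond=None)[0]
print("hub circle",q[:2],np.sqrt(q[2]+q[0]**2+q[1]**2), "hole",r((265.5,255.3),.03))
for nm,px in (("stock",(262,150)),("table",(300,160)),("wall",(415,260)),("green",(445,315)),("grip",(243,195)),("hub",(250,260))):
    print(nm, d[px[1],px[0]])
    Z=d[px[1],px[0]]; u=cv2.undistortPoints(np.array([[px]],float),c["K"],c["D"])[0,0]; print((c["R"].T@(np.r_[u,1]*Z-c["t"])).round(4))
E
```

```text
[ 0.53097413 -0.02306103  0.27901983]
stock front [ 0.4683 -0.0508  0.02  ] [0.4933 0.0318 0.02  ] len 0.0863 yaw 73.17
stock end [0.4641 0.0397 0.02  ] [0.4933 0.0318 0.02  ] len 0.0302 yaw -15.05
wall [ 0.6333 -0.1459  0.02  ] [ 0.6344 -0.0395  0.02  ] len 0.1064 yaw 89.41
green -y edge [ 0.6391 -0.1655  0.02  ] [ 0.7226 -0.1832  0.02  ] len 0.0853 yaw -11.96
button [ 0.45423544 -0.06571959  0.062     ] 217
hub circle [ 0.4802075 -0.090585 ] 0.02980705075378509 hole [ 0.47713955 -0.08706901  0.03      ]
stock 0.39259565
[0.4764 0.022  0.0208]
table 0.41567543
[0.5135 0.01   0.0006]
wall 0.42957523
[ 0.6396 -0.0942  0.0221]
green 0.4524902
[ 0.6803 -0.1622  0.0214]
grip 0.36706495
[ 0.4624 -0.0153  0.0606]
hub 0.42005247
[ 0.4605 -0.0922  0.0311]
```

```bash
python3 - <<'E'
from h import *
s=ctrl.get_state()
print(s["eef_pos"],totool(np.array([.4604,-.0262,.16])-s["eef_pos"])*1000)
E
```

```text
[ 0.53097413 -0.02306103  0.27901983] [-70.46329894 119.09478158  -2.7634172 ]
```

>>> step_arm:
  rows:
    - [[0,17,0],[-70.5,119,-3],0]
    - [[0,17,0],[-70.5,119,-3],0]
    - [[0,17,0],[-70.5,119,-3],0]
    - [[0,17,0],[-70.5,119,-3],0]
    - [[0,17,0],[-70.5,119,-3],0]
    - [[0,17,0],[-70.5,119,-3],0]
  newtons: 40

```text
time: 2.33
eef_pos: [0.4618, -0.027, 0.1616]
tcp_rot: [0.7, -0.102, 0.104, -0.7]
contact_force: [0.4, -0.4, -0.2]
opening: 0.998
```

```bash
python3 - <<'E'
from h import *
s=ctrl.get_state()
print(s["eef_pos"],s["qpos"],Ro.from_quat(s["tcp_rot"]).as_matrix().round(3))
p,d,c=snap("wrist","w2")
g=proj([[.4604,-.0262,.073]],c);print(g)
E
```

```text
[ 0.46179733 -0.02697317  0.1615992 ] [-2.78289558e-01 -1.24032248e-01  2.14765581e+00  1.14167470e-04
  1.11612936e+00  1.38713109e-02] [[ 0.958  0.002  0.288]
 [-0.288 -0.     0.958]
 [ 0.002 -1.     0.   ]]
[[313.24875328 248.53150727]]
```

View pics/w2.png

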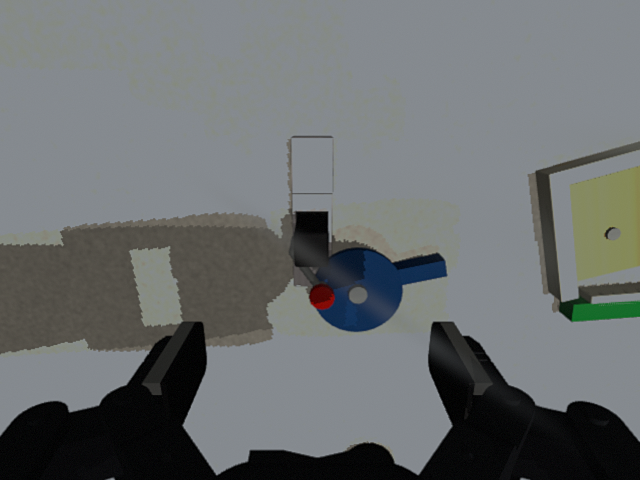

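>>> step_arm:
  rows:
    - [[0,0,0],[0,129,0],0]
    - [[0,0,0],[0,129,0],0]
    - [[0,0,0],[0,129,0],0]
    - [[0,0,0],[0,129,0],0]
    - [[0,0,0],[0,129,0],0]
    - [[0,0,0],[0,129,0],0]

```text
time: 2.88
eef_pos: [0.4642, -0.0268, 0.0345]
tcp_rot: [0.7, -0.101, 0.104, -0.699]
contact_force: [0.8, -0.3, 1.2]
opening: 1.0
```

>>> step_arm:
  rows:
    - [[0,0,0],[0,0,0],0.5]
    - [[0,0,0],[0,0,0],0.5]
    - [[0,0,0],[0,0,0],0.65]
    - [[0,0,0],[0,0,0],0.7]
    - [[0,0,0],[0,0,0],0.75]
    - [[0,0,0],[0,0,0],0.8]
    - [[0,0,0],[0,0,0],0.85]
    - [[0,0,0],[0,0,0],0.9]
    - [[0,0,0],[0,0,0],1]
    - [[0,0,0],[0,0,0],1]
  newtons: 40

```text
time: 3.72
eef_pos: [0.4612, -0.026, 0.0321]
tcp_rot: [0.7, -0.103, 0.103, -0.7]
contact_force: [-2.5, 0.2, 5.2]
opening: 0.251
```

```bash
python3 - <<'E'
from h import *
s=ctrl.get_state()
print(s)
p,d,c=snap("wrist","w3");snap("side","s3")
E
```

```text
{'time': 3.7167, 'qpos': array([-2.76496608e-01,  9.19408017e-02,  2.21580092e+00, -3.74095261e-05,
        8.33747581e-01,  1.48844853e-02]), 'dq': array([ 0.00040697,  0.00212563, -0.00072515, -0.00165229,  0.00131341,
       -0.00142155]), 'joint_efforts': array([-2.35561235e-01, -2.36071068e+01, -2.11653221e+01,  1.46154582e-02,
       -5.37110902e-01,  1.03625251e-02]), 'eef_pos': array([ 0.46122474, -0.02600292,  0.03213752]), 'tcp_rot': array([ 0.69963138, -0.10261097,  0.10268087, -0.69960243]), 'contact_force': array([-2.46171034,  0.20545682,  5.18446912]), 'wrist_torque': array([0.10420008, 0.30160017, 0.01503463]), 'opening': 0.2506481278796315}
```

View pics/w3.png

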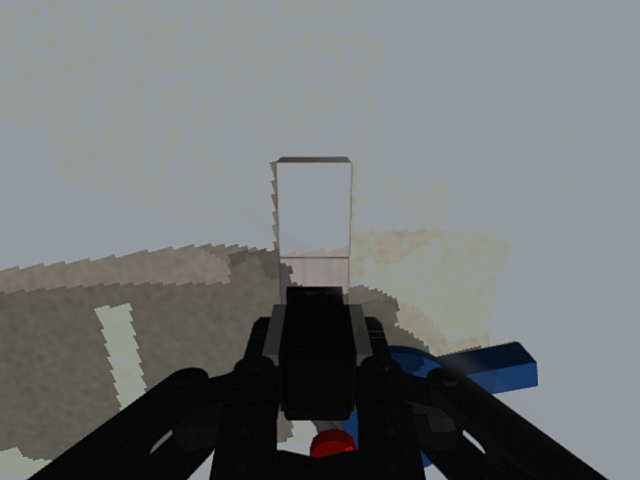

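View pics/s3.png

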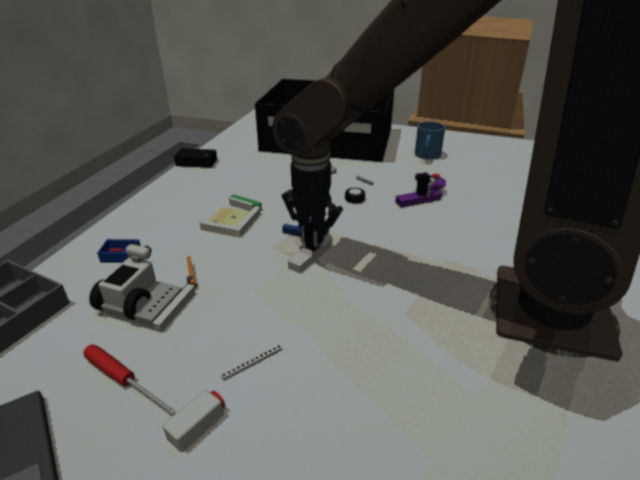

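```bash
python3 - <<'E'
from h import *
p,d,c=load("w3"); s=ctrl.get_state()
cv2.imwrite("pics/w3z.png",cv2.resize(p[145:300,250:380,::-1],None,fx=5,fy=3.8,interpolation=2))
W=ray([(277.5,163),(351.5,163)],c,.02);print(W)
R=Ro.from_quat(s["tcp_rot"]);print(R.inv().apply(W-s["eef_pos"])*1000)
E
```

```text
[[0.46520734 0.03891815 0.02      ]
 [0.49295692 0.03058621 0.02      ]]
[[-14.8453552   12.12674082  63.33156925]
 [ 14.12809283  12.128985    63.32399675]]
```

View pics/w3z.png

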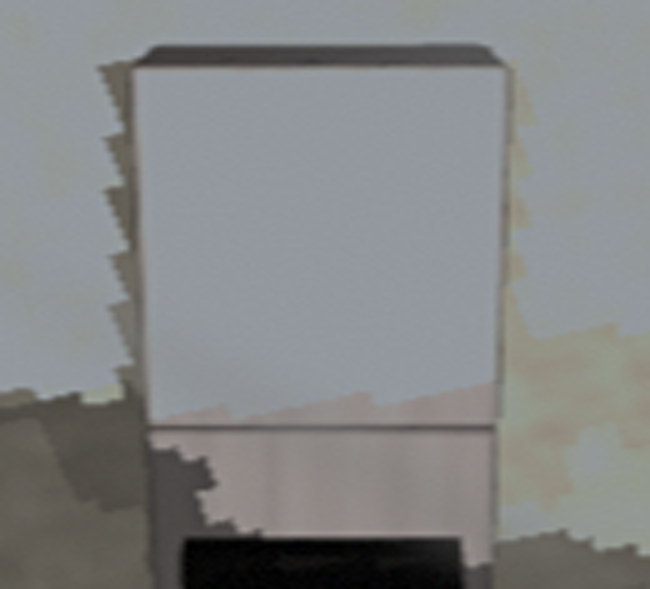

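```bash
python3 - <<'E'
from h import *
s=ctrl.get_state();R=Ro.from_quat(s["tcp_rot"]).as_matrix()
print(totool(np.array([.5935,-.170,.080])-s["eef_pos"])*1000,np.degrees(np.arctan2(R[1,0],R[0,0])),R.round(4))
E
```

```text
[168.06903518 -47.85904108 -99.91619449] -16.697654707143236 [[ 9.578e-01  1.000e-04  2.873e-01]
 [-2.873e-01 -0.000e+00  9.578e-01]
 [ 1.000e-04 -1.000e+00 -0.000e+00]]
```

>>> step_arm:
  rows:
    - [[0,0,0],[0,-16,0],1]
    - [[0,0,0],[0,-32,0],1]
    - [[0,0,0],[0,-48,0],1]
    - [[0,-2,0],[21,-48,-12],1]
    - [[0,-4,0],[42,-48,-25],1]
    - [[0,-6,0],[63,-48,-37],1]
    - [[0,-8,0],[84,-48,-50],1]
    - [[0,-10,0],[105,-48,-62],1]
    - [[0,-12,0],[126,-48,-75],1]
    - [[0,-14,0],[147,-48,-87],1]

```text
time: 4.65
eef_pos: [0.5759, -0.1519, 0.077]
tcp_rot: [-0.706, 0.017, -0.015, 0.707]
contact_force: [1.0, -0.4, -5.5]
opening: 0.252
```

```bash
python3 - <<'E'
from h import *
s=ctrl.get_state();R=Ro.from_quat(s["tcp_rot"]).as_matrix()
print(totool(np.array([.5935,-.170,.080])-s["eef_pos"])*1000,np.degrees(np.arctan2(R[1,0],R[0,0])),s["contact_force"],s["wrist_torque"],s["opening"])
snap("side","s4")
E
```

```text
[ 18.38933317  -3.04678898 -17.26268668] -2.6151076752332796 [ 1.01603457 -0.42721794 -5.52015476] [-0.07806096 -0.0046789  -0.01284339] 0.2516423517707685
```

View pics/s4.png

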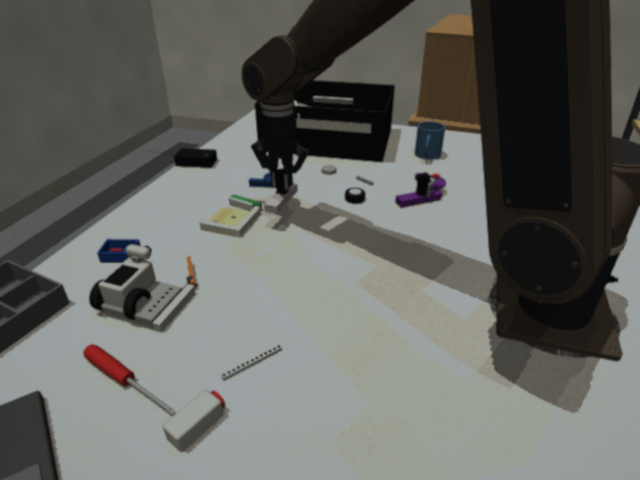

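>>> step_arm:
  rows:
    - [[0,-2.1,0],[17.5,0,-17.7],1]
    - [[0,-2.1,0],[17.5,0,-17.7],1]
    - [[0,-2.1,0],[17.5,0,-17.7],1]
    - [[0,-2.1,0],[17.5,16,-17.7],1]
    - [[0,-2.1,0],[17.5,32,-17.7],1]
    - [[0,-2.1,0],[17.5,42,-17.7],1]
    - [[0,-2.1,0],[17.5,42,-17.7],1]
    - [[0,-2.1,0],[17.5,42,-17.7],1]
    - [[0,-2.1,0],[17.5,42,-17.7],1]

```text
time: 5.45
eef_pos: [0.5936, -0.1699, 0.038]
tcp_rot: [0.707, -0.003, 0.004, -0.707]
contact_force: [0.1, 0.1, -4.6]
opening: 0.251
```

```bash
cat > st.py <<'E'
from h import *
s=ctrl.get_state();R=Ro.from_quat(s["tcp_rot"]).as_matrix()
print(s["time"],s["eef_pos"].round(4),"yaw",np.degrees(np.arctan2(R[1,0],R[0,0])).round(2),"F",s["contact_force"].round(2),"T",s["wrist_torque"].round(3),s["opening"].round(3))
E
python3 st.py; python3 -c "
from h import *
snap('wrist','w5');snap('top','t5')"
```

```text
Traceback (most recent call last):
  File "st.py", line 3, in <module>
    print(s["time"],s["eef_pos"].round(4),"yaw",np.degrees(np.arctan2(R[1,0],R[0,0])).round(2),"F",s["contact_force"].round(2),"T",s["wrist_torque"].round(3),s["opening"].round(3))
                                                                                                                                                              ^^^^^^^^^^^^^^^^^^
AttributeError: 'float' object has no attribute 'round'
```

View pics/w5.png

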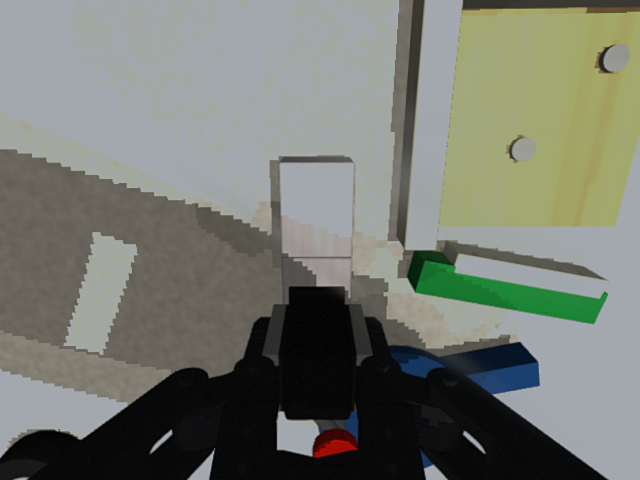

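View pics/t5.png

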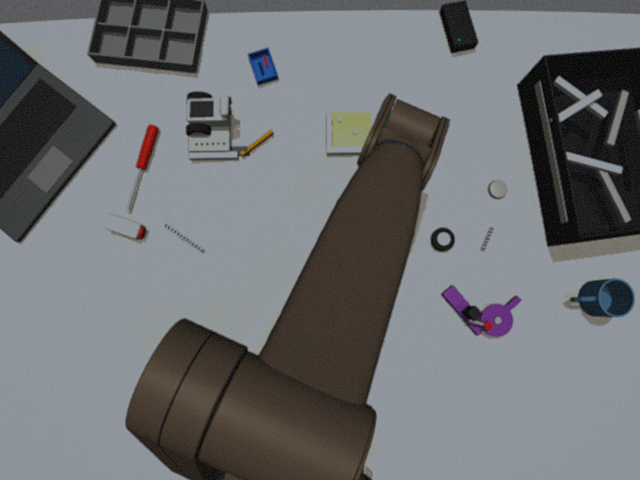

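```bash
sed -i 's/s\["opening"\].round(3)/round(s["opening"],3)/' st.py; python3 st.py; python3 - <<'E'
from h import *
p,d,c=load("w5")
cv2.imwrite("pics/w5z.png",cv2.resize(p[0:300,380:480,::-1],None,fx=5,fy=2,interpolation=2))
E
```

```text
5.55 [ 0.5942 -0.1703  0.0388] yaw -0.59 F [-0.84 -0.03 -5.15] T [ 0.045  0.059 -0.014] 0.253
```

View pics/w5z.png

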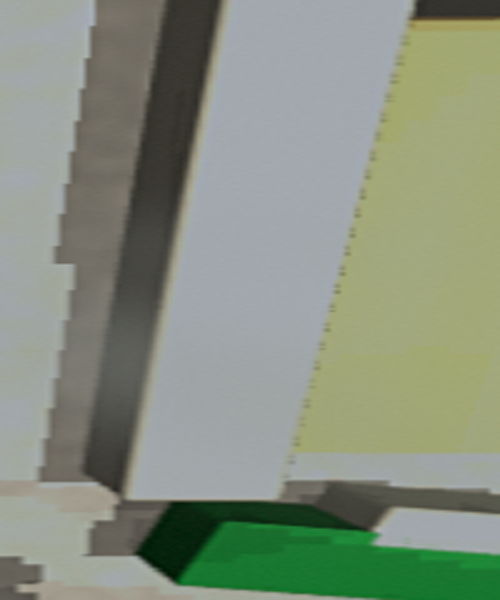

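```bash
python3 - <<'E'
from h import *
p,d,c=load("w5"); s=ctrl.get_state()
def ln(n,a,b,z):
    A,B=ray([a,b],c,z);v=B-A;print(n,A.round(4),B.round(4),"yaw",np.degrees(np.arctan2(v[1],v[0])).round(2))
ln("wall top",(405.4,247.5),(425,0),.02)
ln("wall bot",(397.6,235),(412.6,0),.0)
ln("stock side",(351,262),(354.5,163),.026)
ln("green edge",(380+180/5,580/2),(595,322),.02)
print(ray([(279.5,163),(354.5,163)],c,.026))
E
```

```text
wall top [ 0.6329 -0.1443  0.02  ] [ 0.6338 -0.0507  0.02  ] yaw 89.45
wall bot [ 0.6334 -0.145   0.    ] [ 0.6337 -0.0462  0.    ] yaw 89.86
stock side [ 0.6087 -0.1485  0.026 ] [ 0.6094 -0.1068  0.026 ] yaw 89.14
green edge [ 0.639  -0.1648  0.02  ] [ 0.7229 -0.182   0.02  ] yaw -11.54
[[ 0.58002604 -0.10652803  0.026     ]
 [ 0.60935462 -0.10684254  0.026     ]]
```

>>> step_arm:
  rows:
    - [[0,0,0],[6,2,0],1]
    - [[0,0,0],[12,4,0],1]
    - [[0,0,0],[18,5,0],1]
    - [[0,0,0],[20,6,0],1]
    - [[0,0,0],[20,6,0],1]
    - [[0,0,0],[20,6,0],1]

```text
time: 6.05
eef_pos: [0.6145, -0.1706, 0.0323]
tcp_rot: [0.707, -0.003, 0.004, -0.707]
contact_force: [0.1, -0.8, -0.7]
opening: 0.254
```

```bash
python3 st.py
```

```text
6.05 [ 0.6145 -0.1706  0.0323] yaw -0.6 F [ 0.13 -0.82 -0.66] T [ 0.048 -0.075  0.045] 0.254
```

>>> step_arm:
  rows:
    - [[0,0,0],[2,0,0],1]
    - [[0,0,0],[4,0,0],1]
    - [[0,0,0],[5,0,0],1]
    - [[0,0,0],[5,0,0],1]
    - [[0,0,0],[5,0,0],1]

```text
time: 6.47
eef_pos: [0.6185, -0.1706, 0.0323]
tcp_rot: [0.707, -0.004, 0.004, -0.707]
contact_force: [-3.5, 0.8, 6.2]
opening: 0.25
```

```bash
python3 st.py
```

```text
6.4667 [ 0.6185 -0.1706  0.0323] yaw -0.59 F [-3.46  0.85  6.21] T [-0.004  0.65   0.004] 0.25
```

>>> step_arm:
  rows:
    - [[0,0,0],[0,0,4],1]
    - [[0,0,0],[0,0,8],1]
    - [[0,0,0],[0,0,12],1]
    - [[0,0,0],[0,0,16],1]
    - [[0,0,0],[0,0,20],1]
    - [[0,0,0],[0,0,20],1]

```text
time: 6.97
eef_pos: [0.6187, -0.1509, 0.0322]
tcp_rot: [0.708, -0.003, 0.004, -0.706]
contact_force: [-4.7, -3.0, 4.9]
opening: 0.254
```

```bash
python3 st.py
```

```text
6.9667 [ 0.6187 -0.1509  0.0322] yaw -0.56 F [-4.73 -2.96  4.92] T [-0.48   0.679 -0.002] 0.254
```

>>> step_arm:
  rows:
    - [[0,0,0],[0,0,4],1]
    - [[0,0,0],[0,0,8],1]
    - [[0,0,0],[0,0,11],1]
    - [[0,0,0],[0,0,14],1]
    - [[0,0,0],[0,0,14],1]

```text
time: 7.38
eef_pos: [0.6189, -0.1372, 0.0322]
tcp_rot: [0.708, -0.003, 0.004, -0.706]
contact_force: [-5.2, -3.6, 5.2]
opening: 0.256
```

```bash
python3 st.py;  python3 -c "
from h import *
snap('wrist','w6')"
```

```text
7.3833 [ 0.6189 -0.1372  0.0322] yaw -0.57 F [-5.23 -3.59  5.17] T [-0.51   0.716  0.01 ] 0.256
```

View pics/w6.png

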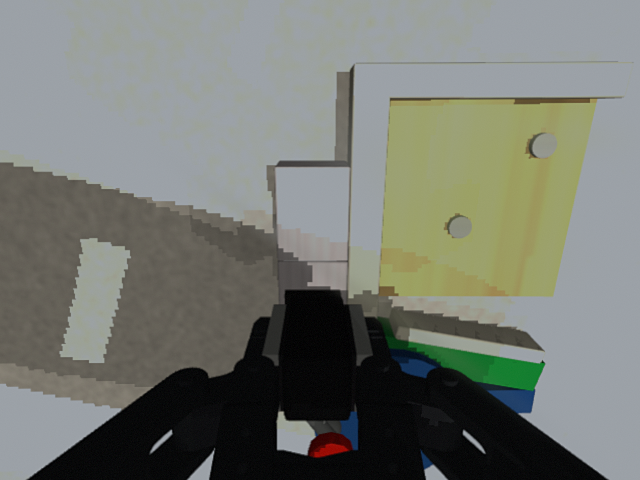

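>>> step_arm:
  rows:
    - [[0,0,0],[0,0,1.5],1]
    - [[0,0,0],[0,0,3],1]
    - [[0,0,0],[0,0,4.5],1]
    - [[0,0,0],[0,0,6],1]
    - [[0,0,0],[0,0,6],1]

```text
time: 7.85
eef_pos: [0.6189, -0.1315, 0.0322]
tcp_rot: [0.708, -0.003, 0.004, -0.706]
contact_force: [-3.7, -4.5, 4.0]
opening: 0.251
```

>>> step_arm:
  rows:
    - [[0,0,0],[0,0,1],1]
    - [[0,0,0],[0,0,2],1]
    - [[0,0,0],[0,0,2],1]

```text
time: 8.1
eef_pos: [0.6189, -0.1296, 0.0322]
tcp_rot: [0.708, -0.003, 0.004, -0.706]
contact_force: [-3.2, -4.4, 3.9]
opening: 0.254
```

>>> step_arm:
  rows:
    - [[0,0,0],[0.3,0,1],1]
    - [[0,0,0],[0.5,0,2],1]
    - [[0,0,0],[0.5,0,2],1]

```text
time: 8.35
eef_pos: [0.6193, -0.1277, 0.0322]
tcp_rot: [0.708, -0.004, 0.004, -0.706]
contact_force: [-5.2, -3.8, 4.4]
opening: 0.253
```

>>> step_arm:
  rows:
    - [[0,0,0],[0,0,1],1]
    - [[0,0,0],[0,0,2],1]
    - [[0,0,0],[0,0,2],1]

```text
time: 8.6
eef_pos: [0.6193, -0.1257, 0.0322]
tcp_rot: [0.708, -0.004, 0.003, -0.706]
contact_force: [-5.5, -4.9, 4.7]
opening: 0.249
```

>>> step_arm:
  rows:
    - [[0,0,0],[0,0,1],1]
    - [[0,0,0],[0,0,2],1]
    - [[0,0,0],[0,0,2],1]

```text
time: 8.85
eef_pos: [0.6193, -0.1237, 0.0322]
tcp_rot: [0.708, -0.004, 0.003, -0.706]
contact_force: [-5.0, -5.0, 4.5]
opening: 0.252
```

```bash
python3 st.py;  python3 -c "
from h import *
snap('wrist','w7')"
```

```text
8.85 [ 0.6193 -0.1237  0.0322] yaw -0.57 F [-5.02 -5.01  4.54] T [-0.673  0.807  0.005] 0.252
```

View pics/w7.png

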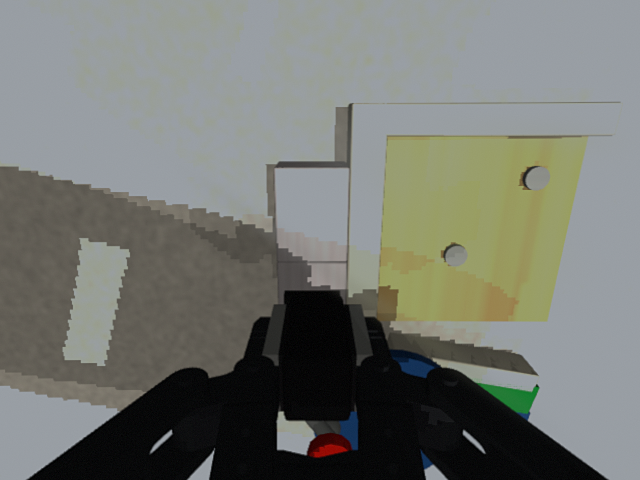

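>>> step_arm:
  rows:
    - [[0,0,0],[0,0,1],1]
    - [[0,0,0],[0,0,2],1]
    - [[0,0,0],[0,0,2],1]

```text
time: 9.15
eef_pos: [0.6193, -0.1218, 0.0322]
tcp_rot: [0.708, -0.004, 0.004, -0.706]
contact_force: [-4.9, -5.4, 5.3]
opening: 0.249
```

>>> step_arm:
  rows:
    - [[0,0,0],[0,0,0.8],1]
    - [[0,0,0],[0,0,1.5],1]
    - [[0,0,0],[0,0,1.5],1]

```text
time: 9.4
eef_pos: [0.6194, -0.121, 0.0322]
tcp_rot: [0.709, -0.003, 0.003, -0.706]
contact_force: [-5.2, -6.3, 4.2]
opening: 0.25
```

>>> step_arm:
  rows:
    - [[0,0,0],[0,0,0.5],1]
    - [[0,0,0],[0,0,1],1]
    - [[0,0,0],[0,0,1],1]

```text
time: 9.65
eef_pos: [0.6194, -0.1204, 0.0322]
tcp_rot: [0.709, -0.003, 0.003, -0.705]
contact_force: [-5.8, -8.0, 4.0]
opening: 0.255
```

```bash
python3 st.py;  python3 -c "
from h import *
snap('wrist','w8')"
```

```text
9.65 [ 0.6194 -0.1204  0.0322] yaw -0.55 F [-5.76 -8.03  4.01] T [-1.246  0.881 -0.039] 0.255
```

View pics/w8.png

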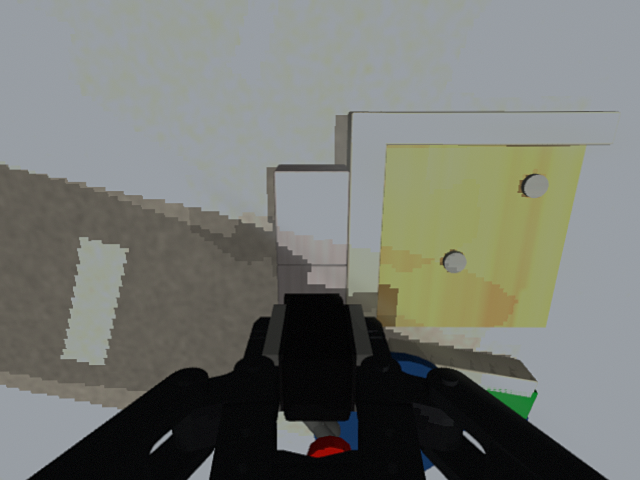

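>>> step_arm:
  rows:
    - [[0,0,0],[0.3,0,0.4],1]
    - [[0,0,0],[0.3,0,0.8],1]
    - [[0,0,0],[0.3,0,0.8],1]

```text
time: 9.95
eef_pos: [0.6196, -0.12, 0.0322]
tcp_rot: [0.709, -0.003, 0.003, -0.705]
contact_force: [-5.5, -8.0, 5.4]
opening: 0.256
```

```bash
python3 st.py
```

```text
9.95 [ 0.6196 -0.12    0.0322] yaw -0.54 F [-5.47 -7.98  5.39] T [-1.362  0.907  0.016] 0.256
```

>>> step_arm:
  rows:
    - [[0,0,0],[0,0,0.5],1]
    - [[0,0,0],[0,0,1],1]
    - [[0,0,0],[0,0,1],1]
    - [[0,0,0],[0,0,1],1]

```text
time: 10.28
eef_pos: [0.6196, -0.1195, 0.0322]
tcp_rot: [0.709, -0.003, 0.003, -0.705]
contact_force: [-6.1, -10.2, 4.0]
opening: 0.257
```

```bash
python3 st.py;python3 -c "
from h import *
snap('wrist','w9')"; python3 - <<'E'
from h import *
for t in("w7","w8","w9"):
    p,d,c=load(t)
    # stock end edge: row profile cols 285-340, rows 150-185
    g=p[150:185,285:340].astype(float).mean((1,2)); k=np.argmax(np.abs(np.diff(g))); print(t,150+k,np.diff(g).round(0).tolist())
E
```

```text
10.2833 [ 0.6196 -0.1195  0.0322] yaw -0.54 F [ -6.09 -10.2    4.03] T [-1.532  0.947 -0.016] 0.257
w7 160 [-0.0, 0.0, -0.0, 0.0, -0.0, -0.0, -0.0, -0.0, 2.0, 1.0, -48.0, -33.0, -3.0, 2.0, -1.0, -1.0, 31.0, 47.0, 13.0, -0.0, -1.0, -0.0, -0.0, 0.0, 0.0, -0.0, 0.0, 0.0, -0.0, 0.0, 0.0, 0.0, 0.0, -0.0]
w8 170 [-0.0, 0.0, -0.0, 0.0, -0.0, -0.0, 0.0, 0.0, -0.0, 0.0, 0.0, 2.0, 1.0, -48.0, -34.0, -4.0, 2.0, -0.0, -3.0, 0.0, 59.0, 29.0, 4.0, -1.0, -0.0, -0.0, 0.0, -0.0, -0.0, 0.0, 0.0, -0.0, 0.0, -0.0]
w9 165 [-0.0, 0.0, -0.0, 0.0, -1.0, -0.0, 0.0, -0.0, 0.0, 0.0, 0.0, -0.0, 0.0, 2.0, 1.0, -44.0, -37.0, -5.0, 2.0, -0.0, -1.0, -2.0, 40.0, 42.0, 11.0, -0.0, -1.0, -0.0, -0.0, 0.0, 0.0, -0.0, 0.0, -0.0]
```

>>> step_arm:
  rows:
    - [[0,0,0],[-0.7,0,-1.3],1]
    - [[0,0,0],[-1.4,0,-2.6],1]
    - [[0,0,0],[-2,0,-3.8],1]
    - [[0,0,0],[-2,0,-3.8],1]
    - [[0,0,0],[-2,0,-3.8],1]

```text
time: 10.75
eef_pos: [0.6183, -0.1216, 0.0322]
tcp_rot: [0.708, -0.003, 0.004, -0.706]
contact_force: [-2.3, -5.0, 4.1]
opening: 0.253
```

```bash
python3 st.py
```

```text
10.75 [ 0.6183 -0.1216  0.0322] yaw -0.6 F [-2.32 -4.95  4.07] T [-0.759  0.438  0.022] 0.253
```

>>> step_arm:
  rows:
    - [[0,0,0],[-0.5,0,-1.5],1]
    - [[0,0,0],[-1,0,-2.7],1]
    - [[0,0,0],[-1,0,-2.7],1]
    - [[0,0,0],[-1,0,-2.7],1]

```text
time: 11.08
eef_pos: [0.6175, -0.1228, 0.0322]
tcp_rot: [0.707, -0.003, 0.005, -0.707]
contact_force: [-1.1, -2.2, 5.6]
opening: 0.252
```

```bash
python3 st.py; python3 -c "
from h import *
snap('wrist','w10')"
```

```text
11.0833 [ 0.6175 -0.1228  0.0322] yaw -0.61 F [-1.1  -2.18  5.55] T [-0.346  0.134  0.009] 0.252
```

```bash
python3 - <<'E'
from h import *
for t in("w8","w9","w10"):
    p,d,c=load(t)
    g=p[150:185,285:340].astype(float).mean((1,2))
    lo,hi=g[5:25].min(),g[-3:].mean(); k0=g[5:25].argmin()+5
    k=next(i for i in range(k0,34) if g[i+1]>(lo+hi)/2); r=150+k+((lo+hi)/2-g[k])/(g[k+1]-g[k])
    W=ray([(312,r)],c,.02)[0]
    # left/right? wall front top corner (0.02) at top-left
    print(t,r.round(2),W.round(4))
E
```

```text
w8 170.77 [ 0.6184 -0.0603  0.02  ]
w9 173.15 [ 0.6186 -0.0603  0.02  ]
w10 164.65 [ 0.6168 -0.0603  0.02  ]
```

>>> step_arm:
  rows:
    - [[0,0,0],[-0.3,0,-0.6],0.9]
    - [[0,0,0],[-0.3,0,-0.6],0.6]
    - [[0,0,0],[-0.3,0,-0.6],0.5]
    - [[0,0,0],[-0.3,0,-0.6],0.4]
    - [[0,0,0],[-0.3,-20,-0.6],0.4]
    - [[0,0,0],[-0.3,-50,-0.6],0.4]
    - [[0,0,0],[-0.3,-80,-0.6],0.4]
    - [[0,0,0],[-0.3,-100,-0.6],0.4]
    - [[0,0,0],[-0.3,-100,-0.6],0.4]

```text
time: 11.88
eef_pos: [0.6194, -0.1237, 0.137]
tcp_rot: [0.708, -0.0, 0.007, -0.706]
contact_force: [0.8, -0.2, 1.3]
opening: 0.599
```

```bash
python3 st.py; python3 -c "
from h import *
snap('wrist','w11')"
```

```text
11.8833 [ 0.6194 -0.1237  0.137 ] yaw -0.59 F [ 0.75 -0.24  1.31] T [ 0.022 -0.045  0.001] 0.599
```

View pics/w11.png

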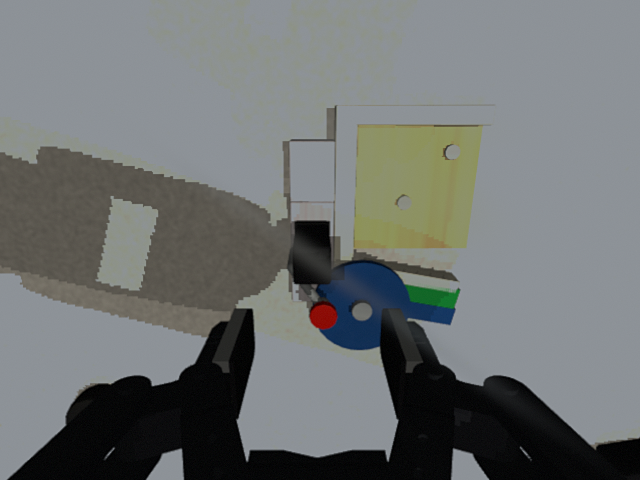

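```bash
python3 - <<'E'
from h import *
p,d,c=load("w11")
cv2.imwrite("pics/w11z.png",cv2.resize(p[95:345,280:480,::-1],None,fx=3.5,fy=2.4,interpolation=2))
print(proj([[.6253,-.1643,.062]],c))
P=p.astype(int);m=(P[...,0]>P[...,1]+50)&(P[...,0]>P[...,2]+50);m[:280]=0;m[335:]=0;m[:,:300]=0;m[:,345:]=0
cn=max(cv2.findContours(m.astype(np.uint8),0,1)[0],key=cv2.contourArea);e=cv2.minEnclosingCircle(cn);print(e,ray([e[0]],c,.062))
E
```

```text
[[325.29758403 316.41782416]]
((323.0, 315.34210205078125), 13.723346710205078) [[ 0.62385766 -0.16351252  0.062     ]]
```

View pics/w11z.png

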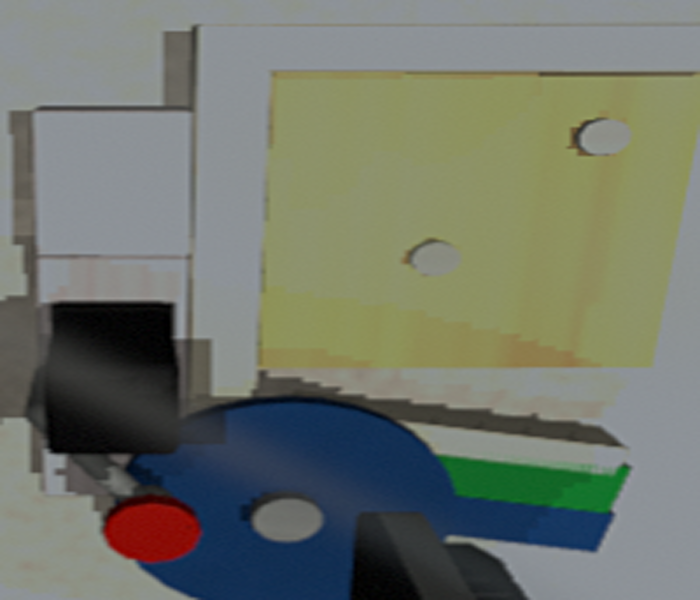

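>>> step_arm:
  rows:
    - [[0,0,0],[3,0,-20],0.8]
    - [[0,0,0],[5,15,-40],1]
    - [[0,0,0],[5,40,-40],1]
    - [[0,0,0],[5,40,-40],1]
    - [[0,0,0],[5,40,-40],1]
    - [[0,0,0],[5,40,-40],1]
    - [[0,0,0],[5,40,-40],1]

```text
time: 12.52
eef_pos: [0.6214, -0.1627, 0.0922]
tcp_rot: [0.707, -0.003, 0.004, -0.707]
contact_force: [-0.1, 0.3, 0.1]
opening: 0.002
```

```bash
python3 st.py; python3 - <<'E'
from h import *
p,d,c=snap('wrist','w12')
s=ctrl.get_state(); print(totool(np.array([.6245,-.164,.062])-s["eef_pos"])*1000)
E
```

```text
12.5167 [ 0.6214 -0.1627  0.0922] yaw -0.57 F [-0.07  0.31  0.14] T [0.059 0.053 0.012] 0.002
[ 2.80149543 30.65876484 -1.14096337]
```

View pics/w12.png

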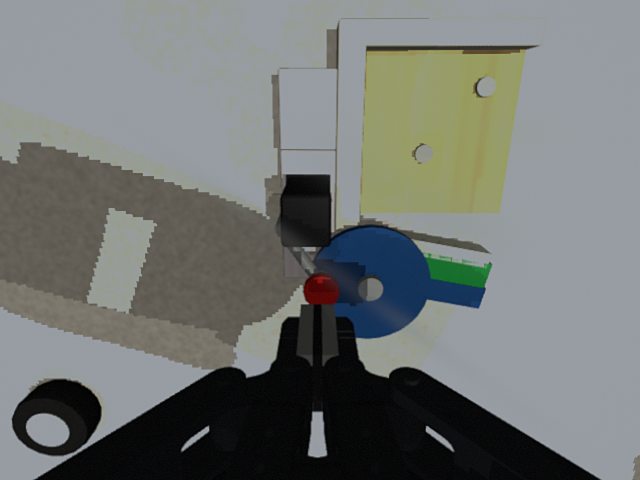

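>>> step_arm:
  rows:
    - [[0,0,0],[3,14,-1],1]
    - [[0,0,0],[3,26,-1],1]
    - [[0,0,0],[3,29,-1],1]
    - [[0,0,0],[3,31,-1],1]
    - [[0,0,0],[3,33,-1],1]
    - [[0,0,0],[3,35,-1],1]
    - [[0,0,0],[3,37,-1],1]
    - [[0,0,0],[3,38,-1],1]
    - [[0,0,0],[3,38,-1],1]

```text
time: 13.32
eef_pos: [0.6242, -0.164, 0.0544]
tcp_rot: [-0.707, 0.004, -0.004, 0.707]
contact_force: [-2.0, 1.7, 5.2]
opening: 0.001
```

```bash
python3 st.py
```

```text
13.3167 [ 0.6242 -0.164   0.0544] yaw -0.6 F [-2.03  1.7   5.24] T [ 0.173  0.312 -0.031] 0.001
```

>>> step_arm:
  rows:
    - [[0,0,0],[0,1,0.3],1]
    - [[0,0,0],[0,2,0.3],1]
    - [[0,0,0],[0,2,0.3],1]

```text
time: 13.57
eef_pos: [0.6242, -0.1639, 0.0526]
tcp_rot: [0.707, -0.004, 0.004, -0.707]
contact_force: [-1.3, 0.5, 5.4]
opening: -0.003
```

```bash
python3 st.py
```

```text
13.5667 [ 0.6242 -0.1639  0.0526] yaw -0.59 F [-1.3   0.47  5.43] T [ 0.097  0.295 -0.046] -0.003
```

>>> step_arm:
  rows:
    - [[0,0,0],[0,0.7,0],1]
    - [[0,0,0],[0,1.2,0],1]
    - [[0,0,0],[0,1.2,0],1]

```text
time: 13.82
eef_pos: [0.6244, -0.164, 0.0518]
tcp_rot: [0.707, -0.004, 0.004, -0.707]
contact_force: [-1.6, 1.0, 7.5]
opening: 0.002
```

>>> step_arm:
  rows:
    - [[0,0,0],[0,0.5,0],1]
    - [[0,0,0],[0,1,0],1]
    - [[0,0,0],[0,1,0],1]

```text
time: 14.07
eef_pos: [0.6246, -0.164, 0.0516]
tcp_rot: [0.707, -0.004, 0.004, -0.707]
contact_force: [-3.3, 0.6, 10.4]
opening: 0.003
```

>>> step_arm:
  rows:
    - [[0,0,0],[0,0.6,0],1]
    - [[0,0,0],[0,1.2,0],1]
    - [[0,0,0],[0,1.8,0],1]
    - [[0,0,0],[0,1.8,0],1]

```text
time: 14.4
eef_pos: [0.6249, -0.1641, 0.0512]
tcp_rot: [0.707, -0.003, 0.004, -0.707]
contact_force: [-5.7, 2.0, 14.6]
opening: -0.002
```

```bash
python3 st.py
```

```text
14.4 [ 0.6249 -0.1641  0.0512] yaw -0.58 F [-5.67  2.04 14.6 ] T [0.423 0.98  0.048] -0.002
```

>>> step_arm:
  rows:
    - [[0,0,0],[-0.5,0.8,0.4],1]
    - [[0,0,0],[-0.7,1.5,0.4],1]
    - [[0,0,0],[-0.7,2,0.4],1]
    - [[0,0,0],[-0.7,2,0.4],1]

```text
time: 14.73
eef_pos: [0.6251, -0.1641, 0.051]
tcp_rot: [0.708, -0.003, 0.004, -0.707]
contact_force: [-7.7, 2.5, 19.9]
opening: 0.003
```

```bash
python3 st.py
```

```text
14.7333 [ 0.6251 -0.1641  0.051 ] yaw -0.57 F [-7.67  2.45 19.92] T [0.378 1.214 0.01 ] 0.003
```

>>> step_arm:
  rows:
    - [[0,0,0],[0,-3,0],1]
    - [[0,0,0],[0,-6,0],1]
    - [[0,0,0],[0,-25,0],1]
    - [[0,0,0],[0,-55,0],0.7]
    - [[0,0,0],[0,-85,20],0.4]
    - [[0,0,0],[0,-85,40],0.4]
    - [[0,0,0],[0,-85,40],0.4]
    - [[0,0,0],[0,-85,40],0.4]

```text
time: 15.4
eef_pos: [0.6231, -0.1226, 0.1297]
tcp_rot: [-0.707, 0.004, -0.003, 0.707]
contact_force: [-1.2, -0.6, -0.8]
opening: 0.603
```

```bash
python3 st.py; python3 - <<'E'
from h import *
p,d,c=snap('wrist','w13')
cv2.imwrite("pics/w13z.png",cv2.resize(p[95:345,280:480,::-1],None,fx=3.5,fy=2.4,interpolation=2))
E
```

```text
15.4 [ 0.6231 -0.1226  0.1297] yaw -0.51 F [-1.16 -0.6  -0.82] T [0.006 0.025 0.032] 0.603
```

View pics/w13z.png

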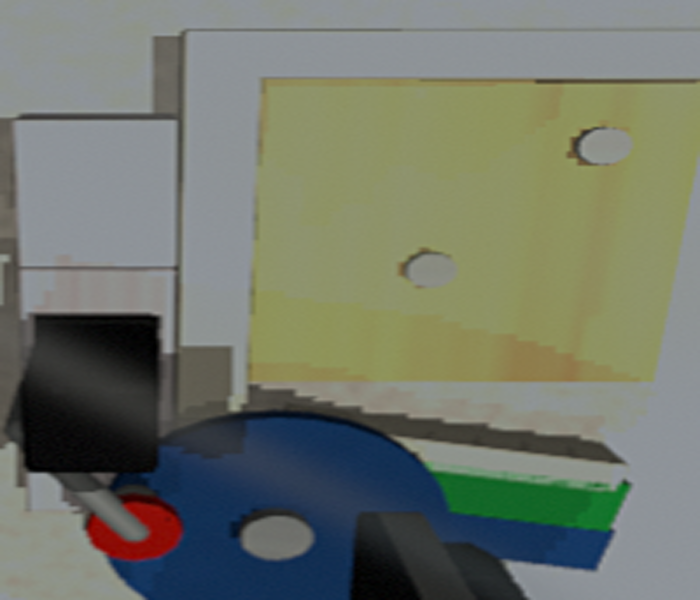

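>>> step_arm:
  rows:
    - [[0,0,0],[-4.5,10,-2],0.4]
    - [[0,0,0],[-4.5,30,-2],0.4]
    - [[0,0,0],[-4.5,45,-2],0.4]
    - [[0,0,0],[-4.5,45,-2],0.4]
    - [[0,0,0],[-4.5,45,-2],0.4]

```text
time: 15.87
eef_pos: [0.6172, -0.1257, 0.0826]
tcp_rot: [-0.706, 0.006, -0.002, 0.708]
contact_force: [0.5, -0.2, -0.1]
opening: 0.599
```

```bash
python3 st.py; python3 - <<'E'
from h import *
s=ctrl.get_state(); print(totool(np.array([.6186,-.1245,.0325])-s["eef_pos"])*1000)
E
```

```text
15.8667 [ 0.6172 -0.1257  0.0826] yaw -0.66 F [ 0.45 -0.18 -0.08] T [ 0.054 -0.005  0.003] 0.599
[ 1.62924243 50.11055819  1.1057324 ]
```

>>> step_arm:
  rows:
    - [[0,0,0],[1.5,20,1],0.4]
    - [[0,0,0],[1.5,40,1],0.4]
    - [[0,0,0],[1.5,49.5,1],0.4]
    - [[0,0,0],[1.5,49.5,1],0.4]
    - [[0,0,0],[1.5,49.5,1],0.7]
    - [[0,0,0],[1.5,49.5,1],0.75]
    - [[0,0,0],[1.5,49.5,1],0.8]
    - [[0,0,0],[1.5,49.5,1],1]
    - [[0,0,0],[1.5,49.5,1],1]
    - [[0,0,0],[1.5,49.5,1],1]

```text
time: 16.7
eef_pos: [0.6198, -0.1247, 0.0376]
tcp_rot: [0.707, -0.005, 0.002, -0.707]
contact_force: [-5.3, -0.1, 4.1]
opening: 0.252
```

```bash
python3 st.py; python3 - <<'E'
from h import *
p,d,c=snap('wrist','w14')
E
```

```text
16.7 [ 0.6198 -0.1247  0.0376] yaw -0.56 F [-5.29 -0.11  4.06] T [-0.036  0.906 -0.053] 0.252
```

View pics/w14.png

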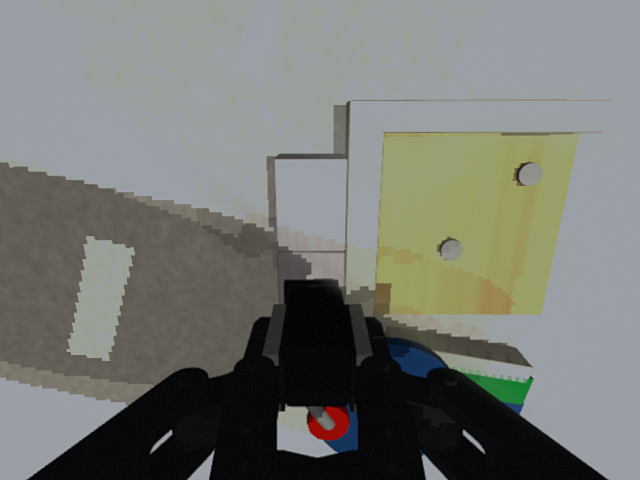

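>>> step_arm:
  rows:
    - [[0,0,0],[-5,0,-2],1]
    - [[0,0,0],[-12,-1,-5],1]
    - [[0,0,0],[-20,-6,-8],1]
    - [[0,0,0],[-28,-20,-8],1]
    - [[0,0,0],[-40,-40,0],1]
    - [[0,0,0],[-55,-60,20],1]
    - [[0,0,0],[-70,-80,45],1]
    - [[0,0,0],[-80,-100,70],1]
    - [[0,0,0],[-85,-115,100],1]
    - [[0,0,0],[-85,-115,125],1]

```text
time: 17.58
eef_pos: [0.5369, 0.0023, 0.1544]
tcp_rot: [0.707, -0.002, 0.006, -0.707]
contact_force: [1.0, 0.6, -3.8]
opening: 0.25
```

>>> step_arm:
  rows:
    - [[0,0,0],[0,0,20],1]
    - [[0,0,0],[0,0,40],1]
    - [[0,0,0],[0,0,40],1]
    - [[0,0,0],[0,0,40],1]
    - [[0,0,0],[0,0,40],1]

```text
time: 18.0
eef_pos: [0.5366, 0.041, 0.1505]
tcp_rot: [0.707, -0.004, 0.003, -0.707]
contact_force: [0.4, -0.3, -5.3]
opening: 0.248
```

```bash
python3 st.py; python3 - <<'E'
from h import *
p,d,c=snap('wrist','w15'); snap('top','t15')
E
```

```text
18.0 [0.5366 0.041  0.1505] yaw -0.6 F [ 0.38 -0.33 -5.34] T [-0.136  0.026  0.015] 0.248
```

View pics/w15.png

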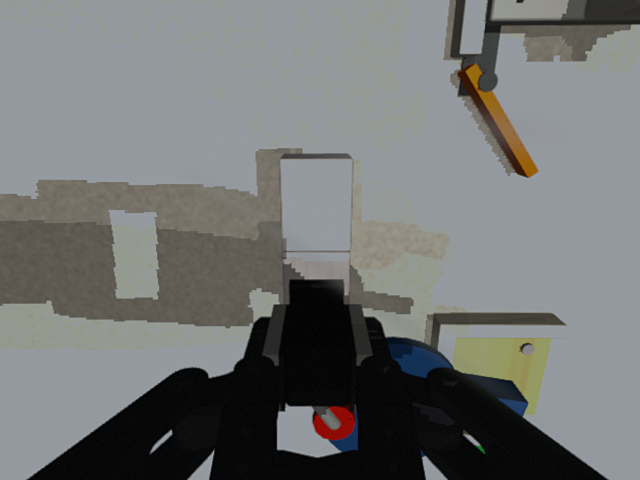

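View pics/t15.png

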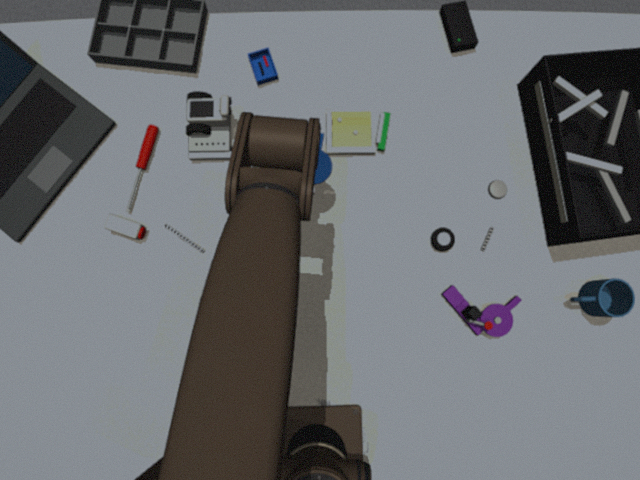

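>>> step_arm:
  rows:
    - [[0,0,0],[0,0,25],1]
    - [[0,0,0],[0,0,50],1]
    - [[0,0,0],[0,0,70],1]
    - [[0,0,0],[0,0,75],1]
    - [[0,0,0],[0,0,75],1]
    - [[0,0,0],[0,0,75],1]

```text
time: 18.6
eef_pos: [0.5382, 0.1156, 0.1508]
tcp_rot: [0.707, -0.004, 0.004, -0.707]
contact_force: [0.6, -0.5, -5.0]
opening: 0.254
```

```bash
python3 st.py; python3 - <<'E'
from h import *
p,d,c=snap('wrist','w16')
cv2.imwrite("pics/w16z.png",cv2.resize(p[0:300,420:620,::-1],None,fx=4,fy=2,interpolation=2))
E
```

```text
18.6 [0.5382 0.1156 0.1508] yaw -0.61 F [ 0.57 -0.55 -4.98] T [-0.118 -0.048  0.041] 0.254
```

View pics/w16.png

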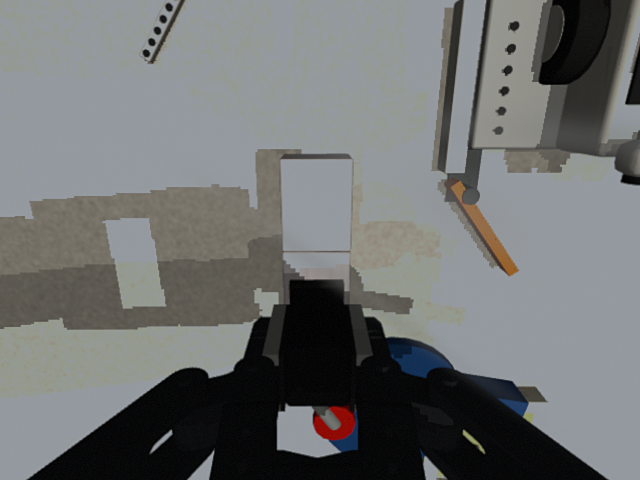

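View pics/w16z.png

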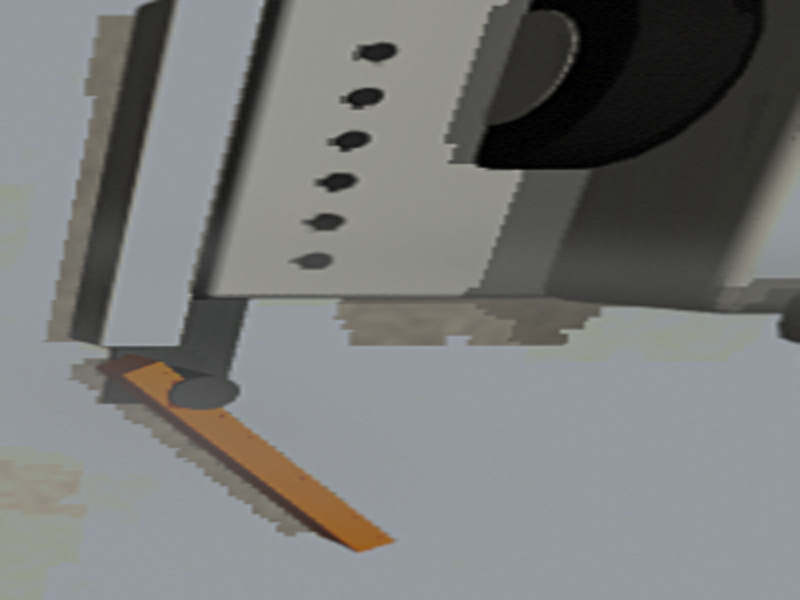

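```bash
python3 - <<'E'
from h import *
p,d,c=load("w16"); s=ctrl.get_state()
def ln(n,a,b,z):
    A,B=ray([a,b],c,z);v=B-A;print(n,A.round(4),B.round(4),np.hypot(*v[:2]).round(4),"yaw",np.degrees(np.arctan2(v[1],v[0])).round(2))
ln("skirt top",(445.75,172.5),(463.75,0),.02)
ln("skirt bot",(438,171),(453,10),.0)
ln("bumper face",(451.3,186),(510,275),.02)
ln("tip",(510,275),(518.8,270),.02)
print("post",ray([(471,195)],c,.022))
z=s["eef_pos"][2]-.0376
print(ray([(281,157.5),(352,157.5)],c,.02+z), "lift",z)
E
```

```text
skirt top [0.6286 0.1557 0.02  ] [0.629  0.2594 0.02  ] 0.1037 yaw 89.75
skirt bot [0.6292 0.1537 0.    ] [0.6292 0.2582 0.    ] 0.1045 yaw 89.99
bumper face [0.6334 0.1462 0.02  ] [0.6846 0.0776 0.02  ] 0.0856 yaw -53.26
tip [0.6846 0.0776 0.02  ] [0.6905 0.0817 0.02  ] 0.0072 yaw 34.1
post [[0.64711796 0.14005539 0.022     ]]
[[0.52483968 0.18042727 0.13325484]
 [0.55346337 0.18011669 0.13325484]] lift 0.11325484490420903
```

>>> step_arm:
  rows:
    - [[0,0,0],[10,20,-3],1]
    - [[0,0,0],[20,40,-3],1]
    - [[0,0,0],[30,60,-3],1]
    - [[0,0,0],[40,80,-3],1]
    - [[0,0,0],[48,95,-3],1]
    - [[0,0,0],[54,106,-3],1]
    - [[0,0,0],[58,108,-3],1]
    - [[0,0,0],[60,110,-3],1]
    - [[0,0,0],[60,110,-3],1]
    - [[0,0,0],[60,110,-3],1]

```text
time: 19.48
eef_pos: [0.5988, 0.1124, 0.042]
tcp_rot: [-0.707, 0.003, -0.004, 0.707]
contact_force: [0.1, 0.2, -3.6]
opening: 0.248
```

```bash
python3 st.py; python3 - <<'E'
from h import *
p,d,c=snap('wrist','w17')
E
```

```text
19.4833 [0.5988 0.1124 0.042 ] yaw -0.63 F [ 0.06  0.19 -3.64] T [-0.024  0.046 -0.021] 0.248
```

View pics/w17.png

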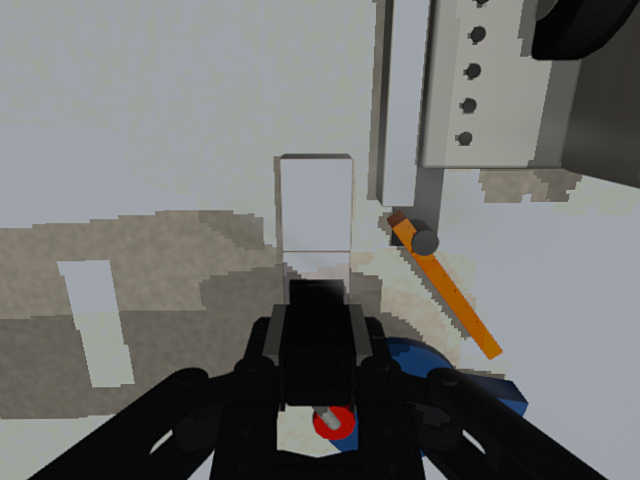

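>>> step_arm:
  rows:
    - [[0,0,0],[0,2,-2],1]
    - [[0,0,0],[0,4,-4],1]
    - [[0,0,0],[4,4,-4],1]
    - [[0,0,0],[8,4,-4],1]
    - [[0,0,0],[12,4,-4],1]
    - [[0,0,0],[13,4,-4],1]
    - [[0,0,0],[13,4,-4],1]

```text
time: 20.12
eef_pos: [0.6122, 0.1087, 0.0376]
tcp_rot: [0.707, -0.003, 0.004, -0.707]
contact_force: [0.6, 0.3, 0.6]
opening: 0.253
```

```bash
python3 st.py; python3 - <<'E'
from h import *
p,d,c=snap('wrist','w18')
E
```

```text
20.1167 [0.6122 0.1087 0.0376] yaw -0.6 F [0.59 0.27 0.6 ] T [0.035 0.031 0.03 ] 0.253
```

View pics/w18.png

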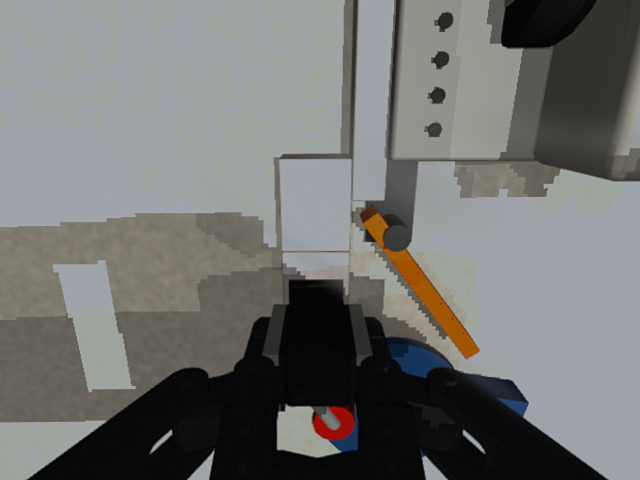

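>>> step_arm:
  rows:
    - [[0,0,0],[1,0,0],1]
    - [[0,0,0],[2,0,0],1]
    - [[0,0,0],[2,0,0],1]
    - [[0,0,0],[2,0,0],1]

```text
time: 20.5
eef_pos: [0.6132, 0.1087, 0.0376]
tcp_rot: [0.707, -0.004, 0.004, -0.707]
contact_force: [-1.5, -0.2, 4.2]
opening: 0.252
```

```bash
python3 st.py
```

```text
20.5 [0.6132 0.1087 0.0376] yaw -0.6 F [-1.47 -0.21  4.25] T [-0.002  0.466  0.015] 0.252
```

>>> step_arm:
  rows:
    - [[0,0,0],[0.6,0,0],1]
    - [[0,0,0],[1.2,0,3],1]
    - [[0,0,0],[1.2,0,7],1]
    - [[0,0,0],[1.2,0,11],1]
    - [[0,0,0],[1.2,0,15],1]
    - [[0,0,0],[1.2,0,18],1]
    - [[0,0,0],[1.2,0,18],1]

```text
time: 21.08
eef_pos: [0.6143, 0.1259, 0.0375]
tcp_rot: [0.708, -0.004, 0.003, -0.706]
contact_force: [-4.4, -4.4, 5.9]
opening: 0.252
```

```bash
python3 st.py; python3 - <<'E'
from h import *
p,d,c=snap('wrist','w19')
cv2.imwrite("pics/w19z.png",cv2.resize(p[50:400,250:530,::-1],None,fx=2.5,fy=1.7,interpolation=2))
E
```

```text
21.0833 [0.6143 0.1259 0.0375] yaw -0.52 F [-4.41 -4.45  5.93] T [-0.621  0.652  0.124] 0.252
```

View pics/w19z.png

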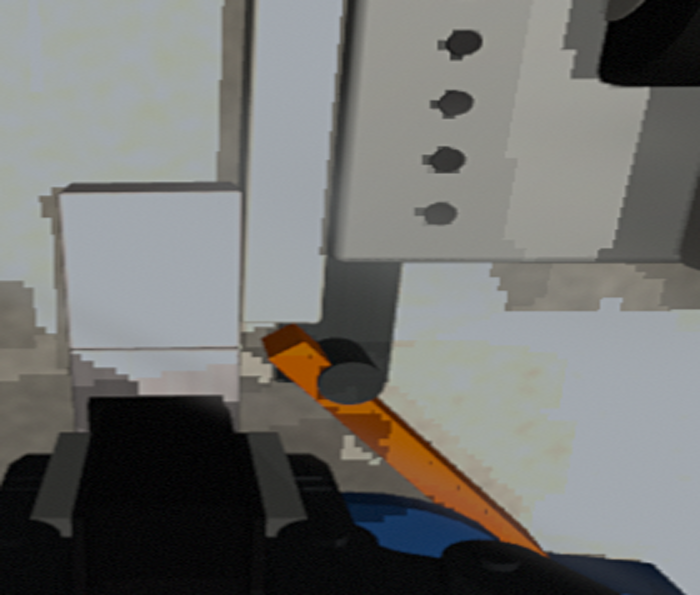

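>>> step_arm:
  rows:
    - [[0,0,0],[0,0,4],1]
    - [[0,0,0],[0,0,8],1]
    - [[0,0,0],[0,0,12],1]
    - [[0,0,0],[0,0,15],1]
    - [[0,0,0],[0,0,15],1]

```text
time: 21.55
eef_pos: [0.6143, 0.1403, 0.0376]
tcp_rot: [0.708, -0.004, 0.003, -0.706]
contact_force: [-4.5, -6.2, 7.6]
opening: 0.248
```

>>> step_arm:
  rows:
    - [[0,0,0],[0,0,4],1]
    - [[0,0,0],[0,0,8],1]
    - [[0,0,0],[0,0,12],1]
    - [[0,0,0],[0,0,15],1]
    - [[0,0,0],[0,0,15],1]

```text
time: 21.97
eef_pos: [0.6144, 0.1554, 0.0375]
tcp_rot: [0.708, -0.004, 0.003, -0.706]
contact_force: [-4.9, -5.8, 5.2]
opening: 0.25
```

```bash
python3 st.py; python3 - <<'E'
from h import *
p,d,c=snap('wrist','w20')
E
```

```text
21.9667 [0.6144 0.1554 0.0375] yaw -0.55 F [-4.93 -5.81  5.22] T [-0.796  0.832  0.015] 0.25
```

View pics/w20.png

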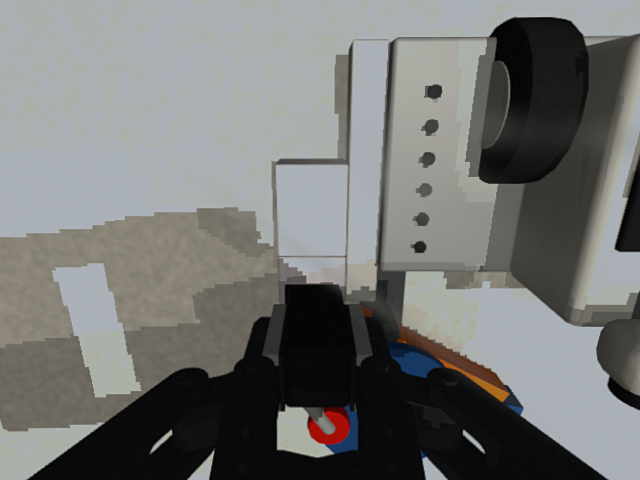

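>>> step_arm:
  rows:
    - [[0,0,0],[0,0,3],1]
    - [[0,0,0],[0,0,6],1]
    - [[0,0,0],[0,0,9],1]
    - [[0,0,0],[0,0,12],1]
    - [[0,0,0],[0,0,12],1]

```text
time: 22.43
eef_pos: [0.6145, 0.1674, 0.0375]
tcp_rot: [0.708, -0.004, 0.003, -0.706]
contact_force: [-4.4, -5.3, 6.9]
opening: 0.247
```

>>> step_arm:
  rows:
    - [[0,0,0],[0,0,1],1]
    - [[0,0,0],[0,0,2],1]
    - [[0,0,0],[0,0,3],1]
    - [[0,0,0],[0,0,3],1]

```text
time: 22.77
eef_pos: [0.6146, 0.17, 0.0376]
tcp_rot: [0.708, -0.004, 0.003, -0.706]
contact_force: [-5.0, -6.4, 7.4]
opening: 0.258
```

>>> step_arm:
  rows:
    - [[0,0,0],[0,0,1],1]
    - [[0,0,0],[0,0,2],1]
    - [[0,0,0],[0,0,2],1]

```text
time: 23.02
eef_pos: [0.6146, 0.172, 0.0375]
tcp_rot: [0.708, -0.004, 0.003, -0.706]
contact_force: [-4.5, -5.2, 6.8]
opening: 0.248
```

```bash
cat > endy.py <<'E'
import sys
from h import *
t=sys.argv[1]; p,d,c=snap('wrist',t)
r0=145
g=p[r0:185,285:340].astype(float).mean((1,2))
lo=g[5:28].min();hi=g[-3:].mean(); k0=g[5:28].argmin()+5
k=next(i for i in range(k0,39) if g[i+1]>(lo+hi)/2); r=r0+k+((lo+hi)/2-g[k])/(g[k+1]-g[k])
print("stock end",r.round(2),ray([(312,r)],c,.02)[0].round(4))
E
python3 st.py; python3 endy.py w21
```

```text
23.0167 [0.6146 0.172  0.0375] yaw -0.56 F [-4.54 -5.17  6.84] T [-0.857  0.897 -0.014] 0.248
stock end 164.54 [0.6136 0.2339 0.02  ]
```

>>> step_arm:
  rows:
    - [[0,0,0],[0,0,1],1]
    - [[0,0,0],[0,0,2],1]
    - [[0,0,0],[0,0,3],1]
    - [[0,0,0],[0,0,3],1]

```text
time: 23.4
eef_pos: [0.6146, 0.175, 0.0375]
tcp_rot: [0.708, -0.004, 0.003, -0.706]
contact_force: [-4.6, -6.0, 6.9]
opening: 0.254
```

>>> step_arm:
  rows:
    - [[0,0,0],[0,0,0.7],1]
    - [[0,0,0],[0,0,1.5],1]
    - [[0,0,0],[0,0,1.5],1]

```text
time: 23.65
eef_pos: [0.6147, 0.1765, 0.0376]
tcp_rot: [0.708, -0.004, 0.003, -0.706]
contact_force: [-4.6, -5.1, 6.7]
opening: 0.253
```

```bash
python3 st.py; python3 endy.py w22
```

```text
23.65 [0.6147 0.1765 0.0376] yaw -0.57 F [-4.65 -5.08  6.7 ] T [-0.889  0.831  0.018] 0.253
stock end 164.56 [0.6137 0.2383 0.02  ]
```

Moved 4.5 mm with no stop yet; continuing in small steps.

>>> step_arm:
  rows:
    - [[0,0,0],[0,0,0.7],1]
    - [[0,0,0],[0,0,1.5],1]
    - [[0,0,0],[0,0,1.5],1]

```text
time: 23.95
eef_pos: [0.6147, 0.1778, 0.0375]
tcp_rot: [0.708, -0.004, 0.003, -0.706]
contact_force: [-5.6, -6.0, 7.2]
opening: 0.253
```

>>> step_arm:
  rows:
    - [[0,0,0],[0,0,0.7],1]
    - [[0,0,0],[0,0,1.5],1]
    - [[0,0,0],[0,0,1.5],1]

```text
time: 24.2
eef_pos: [0.6147, 0.1786, 0.0375]
tcp_rot: [0.709, -0.004, 0.002, -0.705]
contact_force: [-6.0, -8.3, 6.9]
opening: 0.255
```

```bash
python3 st.py; python3 endy.py w23
```

```text
24.2 [0.6147 0.1786 0.0375] yaw -0.54 F [-5.97 -8.34  6.92] T [-1.285  0.855  0.017] 0.255
stock end 167.5 [0.6137 0.2392 0.02  ]
```

View pics/w23.png

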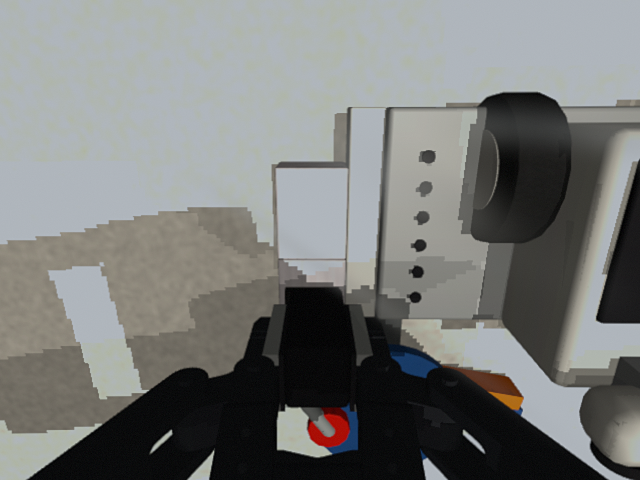

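>>> step_arm:
  rows:
    - [[0,0,0],[0,0,0.6],1]
    - [[0,0,0],[0,0,1.2],1]
    - [[0,0,0],[0,0,1.2],1]
    - [[0,0,0],[0,0,1.2],1]

```text
time: 24.58
eef_pos: [0.6147, 0.1792, 0.0375]
tcp_rot: [0.709, -0.004, 0.002, -0.705]
contact_force: [-6.0, -9.8, 7.5]
opening: 0.25
```

```bash
python3 st.py; python3 endy.py w24
```

```text
24.5833 [0.6147 0.1792 0.0375] yaw -0.53 F [-5.99 -9.83  7.5 ] T [-1.528  0.843 -0.029] 0.25
stock end 168.8 [0.6137 0.2393 0.02  ]
```

>>> step_arm:
  rows:
    - [[0,0,0],[-0.7,0,-1.5],1]
    - [[0,0,0],[-1.4,0,-3],1]
    - [[0,0,0],[-2.2,0,-4.5],1]
    - [[0,0,0],[-2.5,0,-5.5],1]
    - [[0,0,0],[-2.5,0,-5.5],1]

```text
time: 25.05
eef_pos: [0.6132, 0.1763, 0.0376]
tcp_rot: [0.707, -0.003, 0.004, -0.707]
contact_force: [-1.5, -3.7, 4.8]
opening: 0.255
```

```bash
python3 st.py; python3 endy.py w25
```

```text
25.05 [0.6132 0.1763 0.0376] yaw -0.62 F [-1.5  -3.66  4.85] T [-0.49   0.238  0.005] 0.255
stock end 161.64 [0.6123 0.2393 0.02  ]
```

>>> step_arm:
  rows:
    - [[0,0,0],[-0.4,0,-1],1]
    - [[0,0,0],[-0.4,0,-1.8],1]
    - [[0,0,0],[-0.4,0,-1.8],0.9]
    - [[0,0,0],[-0.4,0,-1.8],0.6]
    - [[0,0,0],[-0.4,0,-1.8],0.4]
    - [[0,0,0],[-0.4,0,-1.8],0.4]
    - [[0,0,0],[-0.4,-20,-1.8],0.4]
    - [[0,0,0],[-0.4,-55,-1.8],0.4]
    - [[0,0,0],[-0.4,-90,-1.8],0.4]
    - [[0,0,0],[-0.4,-100,-1.8],0.4]

```text
time: 25.93
eef_pos: [0.6152, 0.1759, 0.1429]
tcp_rot: [-0.707, 0.0, -0.007, 0.708]
contact_force: [1.7, 0.0, 1.9]
opening: 0.602
```

>>> step_arm:
  rows:
    - [[0,0,0],[0,-15,15],0.4]
    - [[0,0,0],[0,-15,30],0.4]
    - [[0,0,0],[0,-15,30],0.4]
    - [[0,0,0],[0,-15,30],0.4]

```text
time: 26.27
eef_pos: [0.6114, 0.2059, 0.1501]
tcp_rot: [0.707, -0.004, 0.002, -0.707]
contact_force: [-0.0, -0.2, -0.2]
opening: 0.599
```

```bash
python3 st.py; python3 - <<'E'
from h import *
p,d,c=snap('wrist','w26')
cv2.imwrite("pics/w26z.png",cv2.resize(p[150:400,270:490,::-1],None,fx=3.5,fy=2.4,interpolation=2))
snap('side','s26')
E
```

```text
26.2667 [0.6114 0.2059 0.1501] yaw -0.5 F [-0.05 -0.2  -0.23] T [-0.007 -0.04   0.023] 0.599
```

View pics/w26.png

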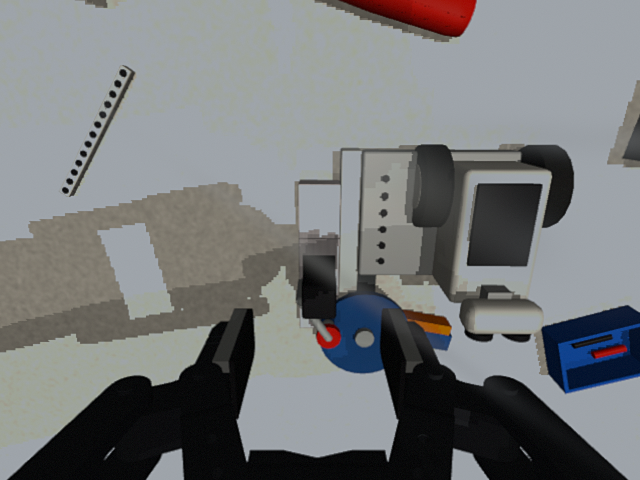

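View pics/w26z.png

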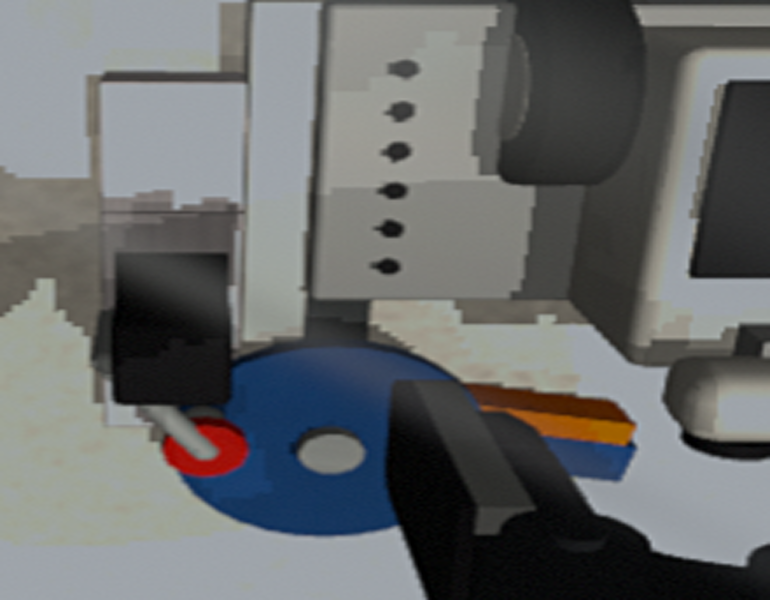

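View pics/s26.png

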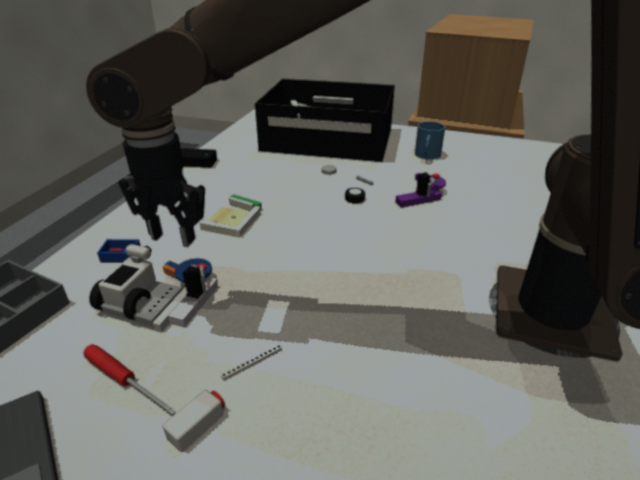

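>>> step_arm:
  rows:
    - [[0,0,0],[-20,-20,0],0.4]
    - [[0,0,0],[-45,-40,20],0.4]
    - [[0,0,0],[-60,-50,30],0.4]
    - [[0,0,0],[-60,-50,30],0.4]
    - [[0,0,0],[-60,-50,30],0.4]
    - [[0,0,0],[-60,-50,30],0.4]

```text
time: 26.87
eef_pos: [0.5526, 0.235, 0.2005]
tcp_rot: [0.707, -0.004, 0.003, -0.707]
contact_force: [-1.1, -0.8, -0.2]
opening: 0.598
```

```bash
python3 st.py; python3 - <<'E'
from h import *
p,d,c=snap('wrist','w27')
cv2.imwrite("pics/w27z.png",cv2.resize(p[140:370,330:540,::-1],None,fx=3.8,fy=2.6,interpolation=2))
snap('top','t27')
E
```

```text
26.8667 [0.5526 0.235  0.2005] yaw -0.62 F [-1.12 -0.8  -0.21] T [ 0.027  0.005 -0.009] 0.598
```

View pics/w27z.png

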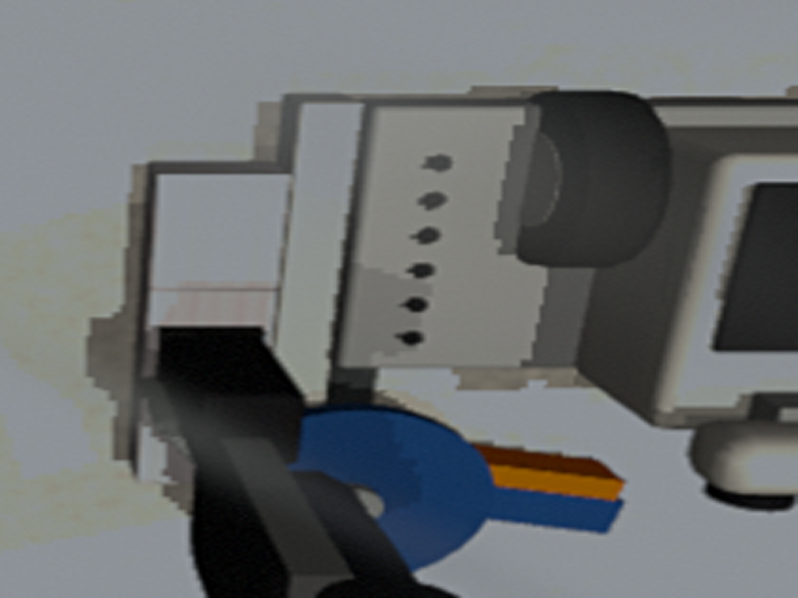

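View pics/t27.png

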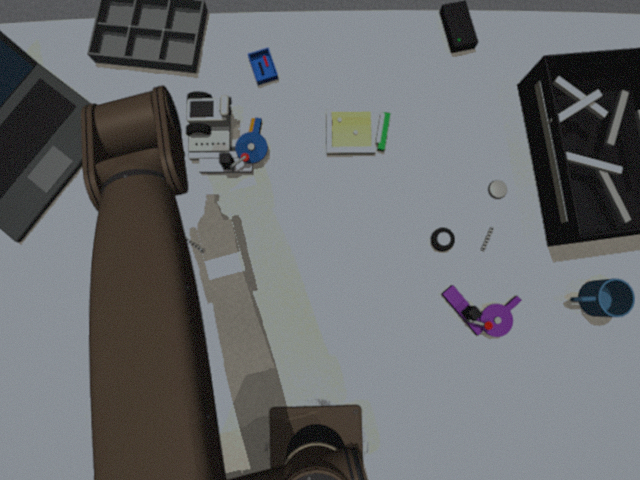

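```bash
python3 - <<'E'
from h import *
p,d,c=load("w27")
Z=lambda x,y:(330+x/3.8,140+y/2.6)
def ln(n,a,b,z):
    A,B=ray([a,b],c,z);v=B-A;print(n,A.round(4),B.round(4),"yaw",np.degrees(np.arctan2(v[1],v[0])).round(2))
ln("bumper/blade line",Z(495,487),Z(616,500),.02)
ln("bumper top back",Z(490,463),Z(622,481),.02)
ln("blade outer",Z(488,516),Z(606,532),.02)
ln("skirt",Z(277,400),Z(300,105),.02)
ln("stock",Z(277,325),Z(293,175),.02)
E
python3 - <<'E'
from plant import ctrl
ctrl.sign_off()
E
```

```text
bumper/blade line [0.6863 0.1218 0.02  ] [0.7168 0.1162 0.02  ] yaw -10.43
bumper top back [0.684  0.1317 0.02  ] [0.7172 0.1241 0.02  ] yaw -12.91
blade outer [0.6858 0.1098 0.02  ] [0.716  0.1028 0.02  ] yaw -13.02
skirt [0.6304 0.1572 0.02  ] [0.6291 0.2611 0.02  ] yaw 90.71
stock [0.6287 0.1856 0.02  ] [0.6291 0.2382 0.02  ] yaw 89.6
the job is handed in; nothing more can be done
```

The gauge is locked at the sample's angle and lies on the car's side skirt, with the bumper swung in against its blade. I handed the job in at about 27 s of the 72 s allowed; no verdict was reported.

**At the sample:** I set the stock on the white wall and slid it until the blade came to a firm stop on the green face. There the camera showed the gauge standing still while the push rose from 8 to 10 N. I released the grip, pushed the red button down its 10 mm and pressed to about 20 N. In the pictures afterwards the stock and blade still lay flat in the corner.

**At the car:** I laid the stock on the skirt and slid it home with a highest push of about 10 N. It stopped firmly with the gauge's end at y = 0.124 m, where I had calculated it would. I then eased off the force, released the gauge and drew the arm clear.

**Last checks:**
- **Stock on skirt:** the stock's front edge measured within about 2 mm of the skirt's face along the visible part.
- **Angle:** the bumper's back edge measured -12.9° and the blade's outer edge -13.0°; the green face had measured about -11.5° to -12°. The short line where blade and bumper meet measured -10.4°, which disagrees by about 2.5°. I put that down to hand-read pixels on a 30 mm visible line, as I saw no gap between them.
- **Skirt direction:** it measured 90.7° in the last view against 89.8° to 90.0° earlier, a similar reading error.
- **Bystanders:** the final top view shows the tyre, short beam and hub cap where they started. The arm hides the screwdriver and motor there, but a side view taken after I released the gauge shows them and the long beam in place.

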